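Cover the board and clamp it with the draw latch

ROBOT

A 6-joint arm with a two-finger parallel gripper is mounted at the origin on a cart in front of the work surface, level with it; the furniture and walls round the work are solid. World frame = base frame: x ahead of the robot, y to its left, z up, the work surface at z = 0. Lengths are in mm, angles in degrees, forces in N, time in s.
With the tool pointing down it reaches from about 350 to 850 mm from the base axis. Payload 8.1 kg.
Tool frame: the origin (TCP) lies midway between the tips of the shut fingers; the grasp point (between the pads) lies 19 mm behind it; z points along the fingers, y is the line along which they close (so a half turn about z gives the same grasp; the last joint's range is limited). The gripper opens to 85 mm and grips with 20 to 120 N. Pads are 22 mm wide; open, the fingers measure 114 mm over their backs; the gripper's body (76 mm by 85 mm) begins 54 mm behind the grasp point. The pads swing forward as they close: fully open they stand 13 mm farther back than shut.
Start: joints at [-75.596, 7.471, 85.268, -0, 87.261, -4.893], TCP at [198.301, -566.288, 194.892] pointing down, gripper open.
Joint ranges: [-169.43, 169.43], [-51.17, 129.36], [1.28, 143.12], [-76.62, 256.62], [0, 156.53], [-152.29, 152.29]. Speed limits (degrees/s): [136.94, 136.94, 159.86, 180, 180, 180].

INTERFACE

Orientations are given as [roll, pitch, yaw] about the fixed x, y, z axes, in that order (R = Rz(yaw) Ry(pitch) Rx(roll)).
In Python, from bench import r gives the robot as it stands.
- The arm moves only by the tool send_rows, never from a script. Its argument "increments" is a list of rows, each a list of 6 numbers: the shift along the tool's x, y, z in mm, then the turn, a rotation vector about the tool's x, y, z in rad. A call has 1 to 5 rows; each row shifts and turns the commanded pose from where the row before left it, along the tool's axes as they then stand; what a row does not reach is not made up. A row lasts 1/8 s, in which the tool goes at most 62.5 mm and 10.7 degrees, less where a joint would pass 70% of its speed; a pose out of reach is approached as far as the arm can. A call is refused whole if a number of a shift passes 62.5 or a number of a turn 0.188, either way. A call with a gripper value outside its range is refused whole. "grip" is the closure, from -1 (fully open) to 1 (shut), set as the call begins (left out, the last holds). The fingers move at their own pace and stop on an object; "grip_force" is the grip in N (left out, the last holds). Time passes only in rows, so rows that do not move let the fingers close. It gives the time, the measured TCP pose, the force, the opening and the grip force at its end, in the units of the state.
- r.sense(): the state, without advancing time (a new reading comes with each control period).
- r.snapshot(name): name is "scene" or "top"; returns a dict with "img" (420x560x3 uint8, blue, green, red), "z_map" (420x560 float32, mm along the optical axis (not along the pixel's ray), 0 where there is no reading), "fx", "fy", "cx", "cy" (pixels), "view" (4x4, takes a point from world to camera coordinates). Camera axes: x right, y down, z forward; pixel columns grow to the right and rows downward; lengths in mm; the calibration is good to about 2 mm. A picture is of the moment at which its call begins.
- r.hand_in(): hands the job in; it is judged then, once.
The state is a dict: "time": time; "joint_pos": joint angles; "qd": joint speeds; "joint_efforts": joint torques, N m; "tool_pos": TCP position; "tcp_rot": TCP orientation; "ft_force": force on the tool from outside, world axes, zero at the start; "wrist_torque": the same for the moment, N m; "finger_gap": finger opening in mm; "grip_force": force on a finger pad.
Only numpy, scipy, OpenCV 4.12 (cv2) and the standard library are available. Lean on these libraries where they do the work, as an engineer would, in place of code of your own. Each camera call takes 0.05 s, during which the arm holds its last target. There are 200 camera calls.

TASK

Clamp the board in the grey fixture for test (not the white jig nearby): lay the blue cover flat and fully down in the nest over the board, with its tongue out through the notch towards the latch; then open the latch's red lever, bring its wire loop down behind the keeper hook on the tongue and back under the lip, and push the lever back over past its dead point until it lies fully down and the latch holds. Leave everything else on the bench where it is.

Things in the scene. Friction and masses are not known exactly. Their poses are not given: they have to be found in the camera images.
- fixture: Clamping fixture, fixed to the bench: grey base plate 280 x 110 x 8. Origin: centre of its underside; x along its length from the latch end (-x) to the nest end (+x), y across, z up. For x < +26 only the latch post, the lever with its loop and an anvil (x -20 to +2, 20 wide, top z 21, under the tongue's tip) rise above the plate
- nest_seat (a point): Where the cover's origin belongs, fixture (80, 0, 21), axes as the fixture; z 21 is the ledge height. Black walls round it: side walls, inner faces y +-48; end wall, inner face x +129; tops z 34 plus sloping lead-in lips to z 41. Two front stops, x 26 to 35, top z 36, with a notch 25 wide (y +-12.5) between them for the tongue. A 12 mm thick board lies in the nest
- latch_pivot (a point): Lever's hinge axis, fixture (-60, 0, 30), along fixture y; axes as the fixture
- cover: Loose blue cover, 0.22 kg: plate 90 x 90 x 12, origin at the centre of its underside, z up, lying flat. From its -x edge runs a metal tongue, 18 wide, z 0 to 7, to x -95, which must point to the latch (cover x = fixture x). Seated it has about 2 mm play in x and 3 in y; the closed latch draws it against the front stops
- cover_handle (a point): Middle of the cover's black handle bar, 34 above its underside. The handle is 14 wide (across cover y), 66 long along cover x, bar from z 27 to 41, posts at x +-26: pinch it across y
- keeper_seat (a point): On the cover at (-86.5, 0, 10.5): where the middle of the cross bar lies when hooked. The keeper hook, 18 wide, stands on the tongue's tip at x -94 to -89, up to z 21; its lip (z 17 to 21) points back towards the plate, to x -85. The bar is hooked on the plate's side of it, under the lip
- lever (a joint): Latch lever: 0 closed, handle level towards fixture -x; grows as it swings up and over towards the nest: 1.57 upright, 1.9 fully open (stop). Stays where left (friction 0.08 N m). Red grip 18 wide across y, 10 thick, 27 to 65 from the hinge. Hooked, it takes up to about 5 N at the grip to close, and holds itself shut past the dead point, about 0.25 before 0
- lever_grip (a point): Point in the red grip, 52 from the lever's hinge
- loop (a joint): Angle of the wire loop about its pin, which is 22 from the lever's hinge, at fixture (-81, 0, 23.6) when lever = 0, and turns with the lever. 0 as when latched; grows as it swings up. Its elevation above fixture +x is 0.11 + loop - lever. Friction (0.03 N m) makes it turn with the lever: closing the lever lifts the bar, unless the bar has first been drawn under the keeper's lip
- bail_bar (a point): Middle of the loop's cross bar, 5 round, along fixture y, 69.9 from the pin. Side rods, 5 round, run from its ends (y +-19) to the pin: 43 wide outside, 33 inside. Stretches up to 10 against 5 N/mm (about 5 when latched). Lever at 1.9: the lowered bar falls about 10 behind the lip; below 1.5 it may not clear it. Pushing the lowered bar to fixture -x slides it under the lip; the lever gives way to about 1.1
- ok_stamp: Bystander: wooden-handled rubber stamp, standing, 65 tall (mm). Origin: centre of its underside
- probe_tin: Bystander: round white tin, 60 across, 22 tall (mm). Origin: centre of its underside
- alu_block: Bystander: drilled aluminium block, 40 x 60 x 25 (mm). Origin: centre of its underside
- mouse: Bystander: black computer mouse, 63 x 105 x 37 (mm). Origin: centre of its underside
- usb_dongle: Bystander: black USB stick lying beside the fixture on the robot's side, 18 x 54 x 9 (mm). Origin: centre of its underside
- solder_spool: Bystander: wire spool standing just past the nest end of the fixture, 60 across, 48 tall (mm). Origin: centre of its underside

How it is judged (in metres and radians):
On the way, in this order (a step that is already met when the one before it is completed fails the run):
1. the cover sits flat and fully down in the nest, tongue in the notch, let go (x of cover in the frame of fixture between 0.076 and 0.088 m and y of cover in the frame of fixture between -0.006 and 0.006 m and z of cover in the frame of fixture between 0.0185 and 0.0245 m and angle between the x axis of cover and the x axis of fixture, either way round below 0.09 rad and angle between cover's own z axis and vertical below 0.06 rad and contact force between the fingers and cover below 0.2 N), for 0.2 s.
2. lever open, the loop's cross bar is down behind the keeper hook, below its lip, the cover still seated (x of cover in the frame of fixture between 0.076 and 0.088 m and y of cover in the frame of fixture between -0.006 and 0.006 m and z of cover in the frame of fixture between 0.0185 and 0.0245 m and angle between the x axis of cover and the x axis of fixture, either way round below 0.09 rad and angle between cover's own z axis and vertical below 0.06 rad and x of bail_bar in the frame of cover between -0.09 and -0.05 m and y of bail_bar in the frame of cover between -0.012 and 0.012 m and z of bail_bar in the frame of cover between 0.004 and 0.0165 m and value of joint lever above 0.7 rad), for 0.1 s.
3. lever over its dead point and down, the cross bar held in the keeper (x of cover in the frame of fixture between 0.076 and 0.088 m and y of cover in the frame of fixture between -0.006 and 0.006 m and z of cover in the frame of fixture between 0.0185 and 0.0245 m and angle between the x axis of cover and the x axis of fixture, either way round below 0.09 rad and angle between cover's own z axis and vertical below 0.06 rad and distance between bail_bar and keeper_seat below 0.007 m and value of joint lever below 0.06 rad), for 0.2 s.
At the end, for the whole second after the job is handed in: The cover is seated in the nest (origin within 6 mm of its place lengthwise and across, underside within 3 mm of the ledge height, aligned within 0.09 rad, level within 0.06 rad) and at rest, the loop's cross bar lies within 7 mm of the keeper seat, and the lever is closed (below 0.06 rad).  (all of step 3 and linear speed of cover below 0.02 m/s); the robot touches nothing.
It fails at once if a bystander moved by more than 30 mm (distance of any of ok_stamp, probe_tin, alu_block, mouse, usb_dongle, solder_spool from where it was at the start of the episode above 0.03 m).
It also fails if it takes over 72 s, if anything falls off the work surface, if the arm or the gripper's body presses on something with over 40 N, if the wrist force passes 120 N, or if a joint passes its speed limit or range.

## Working session

There is one attempt and no reset: what is moved stays moved. The work goes in short steps, Python scripts to look and compute and a tool call to move; the robot and the scene stay as the last step left them, time stands still between calls to the robot, and variables do not carry over. Pictures are saved under pics/ and viewed, at most 10 in all, crops included, and the job is handed in when it is done.

Besides the shell and the picture viewer there is one more tool, called after "Request:" as name(argument=value, ...) on one line, values as JSON. send_rows: Moves the arm, as the interface text tells. Its arguments: {"type":"object","properties":{"increments":{"type":"array"},"grip":{"type":"number"},"grip_force":{"type":"number"}},"required":["increments"]}

```bash
ls; mkdir -p pics
python3 - <<'E'
from bench import r
import cv2,numpy as np
print(r.sense())
for n in("scene","top"):
    s=r.snapshot(n); cv2.imwrite(f"pics/{n}0.png",s["img"]); np.savez(f"{n}0.npz",**s)
    print(n,s["fx"],s["fy"],s["cx"],s["cy"],np.round(s["view"],3).tolist())
E
```

```text
pics
{'time': 0.0, 'joint_pos': array([-7.55963918e+01,  7.51445135e+00,  8.53291248e+01, -1.37943411e-03,
        8.72607688e+01, -4.89356572e+00]), 'qd': array([-0.08183054,  0.11862243,  0.02487794,  0.04374574, -0.04779154,
       -0.06323025]), 'joint_efforts': array([ 1.21492511e-03, -5.69396281e+01, -5.00548053e+01, -1.23489172e-04,
        1.48564309e-02,  2.23206814e-05]), 'tool_pos': array([ 198.13571761, -565.69633892,  193.8528098 ]), 'tcp_rot': array([-1.79895918e+02, -7.52843523e-03,  1.92972343e+01]), 'ft_force': array([ 0.13044307,  0.36562122, -0.59555268]), 'wrist_torque': array([-0.0380758 ,  0.01626914,  0.00523843]), 'grip_force': 0.0, 'finger_gap': 85.19068630121797}
scene 477.422054893273 477.422054893273 281.59849848804055 204.41214260627308 [[-0.768, -0.64, 0.007, 461.102], [-0.453, 0.535, -0.713, 213.285], [0.453, -0.551, -0.701, 1337.754], [0.0, 0.0, 0.0, 1.0]]
top 456.19405276645585 456.19405276645585 282.0085121014064 218.02445911899025 [[-0.023, -1.0, 0.006, 128.961], [-0.991, 0.022, -0.135, 515.365], [0.135, -0.009, -0.991, 1085.278], [0.0, 0.0, 0.0, 1.0]]
```

View pics/scene0.png

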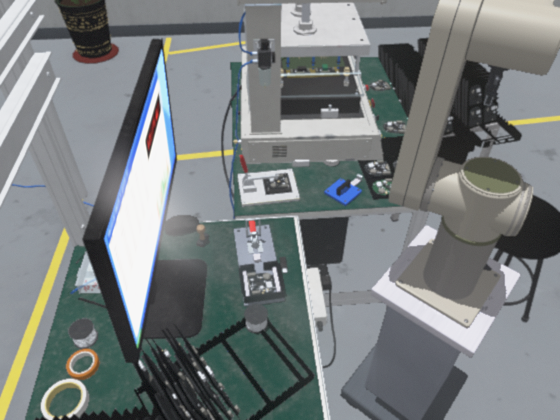

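View pics/top0.png

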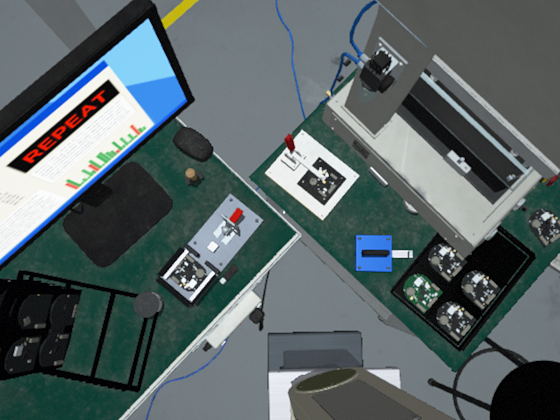

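The scene view shows the fixture at about (258,260) on the left bench, the lever red at (252,226), and the cover at (343,190). In the top view, the fixture runs from (242,205) to (180,285). The cover is at (373,253) with its tongue to the right at (402,254), and the white jig is at (312,175).

```bash
cat > h.py <<'E'
import cv2,numpy as np
def load(f): return dict(np.load(f))
def cloud(s):
    v,u=np.mgrid[:420,:560]; z=s["z_map"]
    P=np.stack([(u-s["cx"])/s["fx"]*z,(v-s["cy"])/s["fy"]*z,z],-1)
    V=s["view"]; return (P-V[:3,3])@V[:3,:3]
def ray(s,u,v,h):
    V=s["view"]; d=V[:3,:3].T@np.array([(u-s["cx"])/s["fx"],(v-s["cy"])/s["fy"],1]); o=-V[:3,:3].T@V[:3,3]
    return o+d*(h-o[2])/d[2]
def proj(s,p):
    c=s["view"][:3,:3]@np.array(p,float)+s["view"][:3,3]; return [s["fx"]*c[0]/c[2]+s["cx"],s["fy"]*c[1]/c[2]+s["cy"]]
def blob(m,k=0):
    n,l,st,c=cv2.connectedComponentsWithStats(m.astype(np.uint8)); return l,st,c
E
python3 - <<'E'
from h import *
for n in("top","scene"):
    s=load(n+"0.npz"); P=cloud(s); b,g,R=[s["img"][...,i].astype(int) for i in range(3)]
    for nm,m in(("blue",(b>150)&(R<100)&(b-g>60)),("red",(R>130)&(g<70)&(b<70))):
        l,st,c=blob(m)
        for i in range(1,len(st)):
            if st[i,4]>15:
                q=P[l==i]; print(n,nm,st[i],c[i].round(1),np.median(q,0).round(0),q.min(0).round(),q.max(0).round())
                if nm=="blue" and n=="top" and 300<c[i][0]<450:
                    h=max(cv2.findContours((l==i).astype(np.uint8),0,1)[0],key=len); bx=cv2.minAreaRect(h); print(bx,[ray(s,*p,12).round(0).tolist() for p in cv2.boxPoints(bx)])
    big=cv2.resize(s["img"][185:325,140:300] if n=="top" else s["img"][150:340,210:380],None,fx=5 if n=="top" else 3,fy=5 if n=="top" else 3,interpolation=cv2.INTER_CUBIC)
    big=big[:600,:800]; cv2.imwrite(f"pics/{n}1.png",big)
s=load("top0.npz");P=cloud(s)
for u,v in[(190,280),(215,232),(228,205),(229,273),(150,303),(192,175),(300,190),(400,254),(373,240),(262,255),(312,155),(252,205),(148,303),(193,142)]: print((u,v),P[v,u].round(0))
E
```

```text
top blue [276   0  11  27  37] [279.2  13.6] [1522.  103. -716.] [1464.   73. -724.] [1590.  115. -705.]
top blue [287  28  16  83 104] [294.2  67.1] [1275.   48. -710.] [1046.   19. -729.] [1460.   69. -621.]
top blue [354  44   9  12  25] [358.2  50.4] [738. -12. 438.] [732. -17. 435.] [748.  -3. 443.]
((356.7941589355469, 49.67647171020508), (12.256570816040039, 3.579352617263794), 49.398704528808594) [[975.0, -77.0, 12.0], [982.0, -85.0, 12.0], [955.0, -104.0, 12.0], [949.0, -97.0, 12.0]]
top blue [347  53  13  10  29] [353.2  57.7] [743.  -8. 405.] [732. -16. 396.] [756.   1. 416.]
((352.7576904296875, 56.8115234375), (13.769808769226074, 2.981997489929199), 37.87498474121094) [[954.0, -63.0, 12.0], [961.0, -68.0, 12.0], [937.0, -96.0, 12.0], [930.0, -90.0, 12.0]]
top blue [   0   60  108   96 1222] [ 47.4 109.9] [596. 436. 557.] [367. 128. 545.] [ 668.  498. 1144.]
top blue [   0   75  187  190 2485] [134.  126.9] [687. 350. 316.] [367. 128. 254.] [ 733.  666. 1144.]
top blue [ 356  235   36   37 1100] [373.4 252.7] [ 431. -108.   12.] [ 367. -156.   -5.] [ 476.  128. 1144.]
((
[... 1496 characters left out ...]
59.]
scene blue [141 257  15  71 101] [147.5 294.5] [422. 652. 254.] [-155.  573.  249.] [ 495.  918. 1086.]
scene red [155 110   3  10  22] [156.3 114.5] [627. 406. 485.] [616. 398. 474.] [635. 419. 495.]
scene red [148 134   3  15  29] [149.  140.4] [563. 478. 487.] [548. 467. 480.] [573. 494. 500.]
(190, 280) [373. 347.  10.]
(215, 232) [490. 285.   7.]
(228, 205) [558. 252.   9.]
(229, 273) [388. 251.  11.]
(150, 303) [321. 434.  48.]
(192, 175) [624. 333.  64.]
(300, 190) [591.  70.  16.]
(400, 254) [ 425. -174.   10.]
(373, 240) [ 461. -107.   17.]
(262, 255) [431. 169.   1.]
(312, 155) [681.  37.  15.]
(252, 205) [558. 192.   0.]
(148, 303) [321. 439.  45.]
(193, 142) [715. 336.  36.]
```

View pics/top1.png

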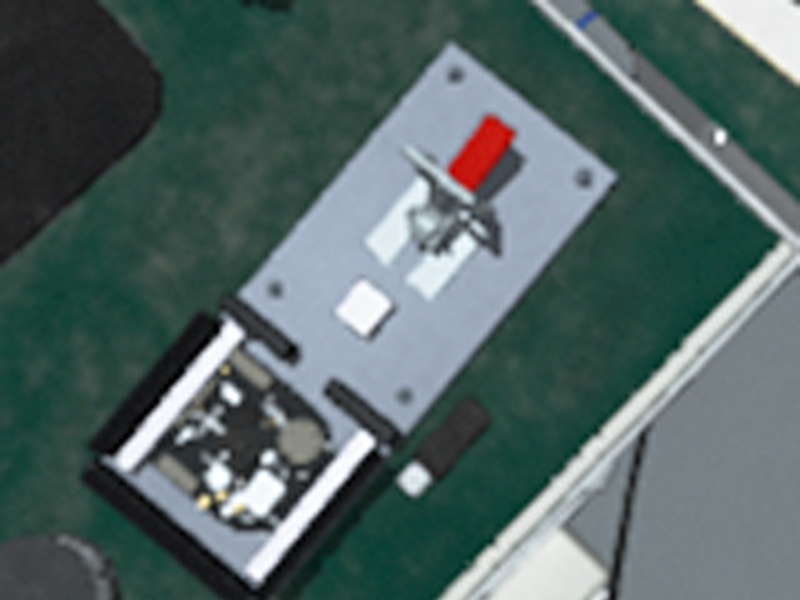

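View pics/scene1.png

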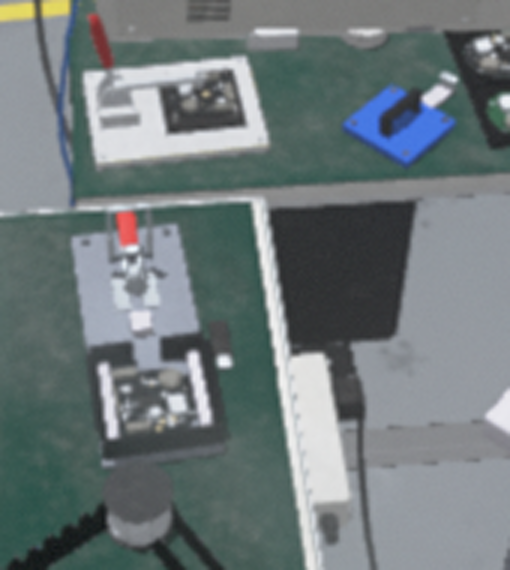

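The top crop shows the latch-end plate corners at crop (450,42) and (618,178), the anvil at (365,308), and the lever partly raised at (480,150). The loop stands up near (440,180). In the scene crop, the fixture and lever are at (125,230), and the cover's tongue points away at (437,90).

Run:
```python
from h import *
t=load("top0.npz"); sc=load("scene0.npz"); P=cloud(t); img=t["img"].astype(int)
# cover: blue rect edges at z=12 (subpixel contour on upscaled mask)
def lines(mask,z,s):
    c=max(cv2.findContours(mask.astype(np.uint8),0,1)[0],key=cv2.contourArea)[:,0]
    return c
b,g,R=[img[...,i] for i in range(3)]
for s,n in((t,"top"),(sc,"scene")):
    b,g,R=[s["img"][...,i].astype(int) for i in range(3)]
    m=(b>110)&(R<110)&(b-g>40); l,st,c=blob(m)
    i=l[253,360] if n=="top" else l[200,345]
    h=cv2.convexHull(np.argwhere(l==i)[:,::-1].astype(np.int32))[:,0]
    w=np.array([ray(s,*p,12)[:2] for p in h],np.float32); bx=cv2.minAreaRect(w); print(n,"cover",bx)
    # plate grey
    hsv=cv2.cvtColor(s["img"],cv2.COLOR_BGR2HSV)
u0,v0=225,232
hsv=cv2.cvtColor(t["img"],cv2.COLOR_BGR2HSV); print("plate hsv",hsv[240,205],hsv[200,235],"bench",hsv[255,262],hsv[200,260])
z=P[...,2]
roi=np.zeros((420,560),bool); roi[190:312,150:268]=1
m=roi&~((hsv[...,0]>65)&(hsv[...,0]<90)&(hsv[...,1]>80))
m&=~((P[...,0]*0+P[...,2])<-3)
m=cv2.morphologyEx(m.astype(np.uint8),cv2.MORPH_OPEN,np.ones((3,3)))
l,st,c=blob(m); i=l[235,210]; print(st[i],c[i])
M=(l==i); w=np.array([ray(t,u,v,8)[:2] for v,u in np.argwhere(M)]); 
bx=cv2.minAreaRect(w.astype(np.float32)); print("plate rect",bx,cv2.boxPoints(bx).round(0).tolist())
# monitor/obstacles above z 150, y<600
o=(z>150)&(P[...,0]<760)&(P[...,1]>100)&(P[...,1]<450)&(z<900)
q=P[o]; 
for y in range(100,450,50):
    k=q[(q[:,1]>=y)&(q[:,1]<y+50)]
    if len(k): print("obst y",y,"x",k[:,0].min().round(),k[:,0].max().round(),"z",k[:,2].min().round(),k[:,2].max().round())
# high stuff around latch
for s,n,r in((t,"top",(195,240,215,245)),(sc,"scene",(205,260,232,265))):
    Q=cloud(s)[r[0]:r[1],r[2]:r[3]].reshape(-1,3); k=Q[(Q[:,2]>25)&(Q[:,2]<200)]
    print(n,k[np.argsort(k[:,2])].round(0)[::max(1,len(k)//25)].tolist())
```

```text
top cover ((429.3341064453125, -106.63699340820312), (89.86833190917969, 90.98764038085938), 86.91177368164062)
scene cover ((426.2168273925781, -105.557373046875), (97.48441314697266, 94.89083099365234), 86.98616790771484)
plate hsv [106  40 197] [107  43 190] bench [ 82 141  65] [ 84 193  62]
[ 157  190  107  121 5422] [209.16193287 250.34673552]
plate rect ((452.21612548828125, 298.58465576171875), (133.34442138671875, 294.298095703125), 50.84968185424805) [[296.0, 340.0], [524.0, 154.0], [608.0, 257.0], [380.0, 443.0]]
obst y 100 x 132.0 689.0 z 151.0 435.0
obst y 250 x 715.0 744.0 z 232.0 589.0
obst y 300 x 670.0 740.0 z 227.0 591.0
obst y 350 x 623.0 700.0 z 227.0 591.0
obst y 400 x 579.0 655.0 z 229.0 592.0
top [[503.0, 256.0, 26.0], [492.0, 265.0, 30.0], [484.0, 248.0, 32.0], [517.0, 255.0, 33.0], [496.0, 250.0, 35.0], [494.0, 252.0, 36.0], [501.0, 257.0, 38.0], [494.0, 257.0, 38.0], [518.0, 247.0, 39.0], [489.0, 254.0, 41.0], [517.0, 239.0, 44.0], [524.0, 239.0, 46.0], [514.0, 229.0, 46.0], [511.0, 229.0, 49.0], [526.0, 216.0, 50.0], [523.0, 231.0, 51.0], [536.0, 231.0, 52.0], [525.0, 226.0, 53.0], [538.0, 221.0, 53.0], [523.0, 221.0, 54.0], [533.0, 230.0, 55.0], [534.0, 221.0, 57.0], [494.0, 227.0, 96.0], [507.0, 240.0, 101.0], [493.0, 229.0, 102.0], [519.0, 256.0, 103.0], [504.0, 240.0, 105.0]]
scene [[488.0, 261.0, 26.0], [486.0, 246.0, 29.0], [482.0, 255.0, 31.0], [499.0, 266.0, 33.0], [501.0, 259.0, 33.0], [498.0, 263.0, 34.0], [515.0, 253.0, 36.0], [497.0, 229.0, 37.0], [511.0, 248.0, 39.0], [513.0, 246.0, 40.0], [508.0, 234.0, 42.0], [517.0, 259.0, 44.0], [524.0, 230.0, 45.0], [529.0, 232.0, 47.0], [516.0, 238.0, 49.0], [518.0, 240.0, 50.0], [513.0, 233.0, 51.0], [517.0, 228.0, 52.0], [529.0, 219.0, 54.0], [493.0, 228.0, 56.0], [521.0, 253.0, 62.0], [492.0, 233.0, 78.0], [522.0, 259.0, 91.0], [513.0, 246.0, 100.0], [505.0, 243.0, 103.0], [514.0, 258.0, 104.0]]
```

```bash
cat >> h.py <<'E'
def edge(s,gray,a,b,n,h,w=14,sign=0):
    """subpixel edge points near world segment a-b (xy) at height h, searched along normal n"""
    a,b,n=map(np.array,(a,b,n)); out=[]; d=np.arange(-w,w+.1,.5)
    for k in np.linspace(.08,.92,30):
        p=a+(b-a)*k; uv=np.array([proj(s,[*(p+n*x),h]) for x in d],np.float32)
        pr=cv2.remap(gray,uv[None,:,0],uv[None,:,1],cv2.INTER_LINEAR)[0]; pr=np.convolve(pr,np.ones(5)/5,'same'); gr=np.gradient(pr)[4:-4]
        gr=gr*sign if sign else abs(gr); i=gr.argmax(); 
        wt=np.clip(gr[max(0,i-3):i+4],0,None); x=(wt*d[4:-4][max(0,i-3):i+4]).sum()/wt.sum(); out.append(p+n*x)
    return np.array(out)
def fitline(p):
    l=cv2.fitLine(p.astype(np.float32),cv2.DIST_HUBER,0,.01,.01)[:,0]; return l[2:],l[:2]
E
cat > m.py <<'E'
from h import *
def fixture(s):
    g=s["img"][...,2].astype(np.float32)  # red: plate bright, bench dark
    c=np.array([469.,278.]); yaw=np.radians(142.5)
    for it in range(3):
        x=np.array([np.cos(yaw),np.sin(yaw)]); y=np.array([-x[1],x[0]]); w=14 if it==0 else 8
        e=lambda X,Y: c+x*X+y*Y
        L=fitline(edge(s,g,e(-130,55),e(15,55),y,8,w,-1)); Rr=fitline(edge(s,g,e(-130,-55),e(15,-55),y,8,w,1)); E_=fitline(edge(s,g,e(-140,-50),e(-140,50),x,8,w,1))
        ang=lambda d:np.arctan2(*(d if d@x>0 else -d)[::-1]); yw=[ang(L[1]),ang(Rr[1])]
        ey=E_[1] if E_[1]@y>0 else -E_[1]; yw.append(np.arctan2(-ey[0],ey[1]))
        yaw=np.average(yw,weights=[1,1,.5]); x=np.array([np.cos(yaw),np.sin(yaw)]); y=np.array([-x[1],x[0]])
        wd=(L[0]-Rr[0])@y; m=(L[0]+Rr[0])/2; c=y*(m@y)+x*(E_[0]@x+140)
    return c,np.degrees(yaw),wd,np.degrees(yw)
def cover(s,z0=0,c=(429.,-106.5),yaw=87.):
    g=(s["img"][...,0].astype(np.float32)-s["img"][...,2]); c=np.array(c); yaw=np.radians(yaw)
    for it in range(3):
        x=np.array([np.cos(yaw),np.sin(yaw)]); y=np.array([-x[1],x[0]]); w=10
        e=lambda X,Y: c+x*X+y*Y
        q=[fitline(edge(s,g,e(*a),e(*b),n,z0+12,w,-1)) for a,b,n in(((-45,45),(45,45),y),((-45,-45),(45,-45),-y),((45,-45),(45,45),x),((-45,-45),(-45,45),-x))]
        yw=[np.arctan2(*(d if d@x>0 else -d)[::-1]) for _,d in q[:2]]+[np.arctan2(-(d if d@y>0 else -d)[0],(d if d@y>0 else -d)[1]) for _,d in q[2:]]
        yaw=np.mean(yw); x=np.array([np.cos(yaw),np.sin(yaw)]); y=np.array([-x[1],x[0]])
        c=y*((q[0][0]+q[1][0])@y/2)+x*((q[2][0]+q[3][0])@x/2)
    return c,np.degrees(yaw),np.degrees(yw),(q[0][0]-q[1][0])@y,(q[2][0]-q[3][0])@x
E
python3 - <<'E'
from m import *
for n in("top","scene"):
    s=load(n+"0.npz"); print(n,"fix",fixture(s)); print(n,"cover",cover(s))
t=load("top0.npz"); b=t["img"]
# anvil (white) and cover tongue tip, handle
m=(b.min(2)>200); l,st,c=blob(m)
for i in range(1,len(st)):
    if st[i,4]>8 and 200<c[i][0]<420 and 220<c[i][1]<270: print(st[i],c[i],ray(t,*c[i],21 if c[i][0]<300 else 7).round(1))
m=(b.max(2)<60); l,st,c=blob(m)
for i in range(1,len(st)):
    if st[i,4]>30 and 350<c[i][0]<400 and 235<c[i][1]<270: print("handle",st[i],c[i],ray(t,*c[i],41).round(1))
E
```

```text
top fix (array([719.74461179, 213.17112198]), np.float64(13.501529996536348), np.float64(78.48025321670768), array([ 139.86917, -180.     ,  147.7693 ], dtype=float32))
top cover (array([ 429.23004, -107.66786], dtype=float32), np.float32(87.33662), array([86.52385 , 88.363205, 87.4176  , 87.041824], dtype=float32), np.float32(90.61655), np.float32(90.172806))
scene fix (array([477.27407032, 267.90595059]), np.float64(140.4802599957714), np.float64(109.06202108734404), array([140.10553, 139.10663, 143.97694], dtype=float32))
scene cover (array([ 426.89377, -107.65335], dtype=float32), np.float32(87.503746), array([87.51383 , 87.007675, 87.32768 , 88.16579 ], dtype=float32), np.float32(91.9944), np.float32(91.0535))
[279 214  17  16  21] [288.04761905 222.80952381] [507.7 102.4  21. ]
[214 221  11  17  70] [218.84285714 229.42857143] [495. 274.  21.]
[222 232  13  12  62] [227.75806452 237.87096774] [473.6 252.1  21. ]
[207 241  11  11  67] [212.17910448 245.88059701] [454.7 290.6  21. ]
[392 251  16   7  89] [399.4494382  253.56179775] [ 426.  -173.7    7. ]
[410 251   2   6  12] [410.5 253.5] [ 425.5 -201.3    7. ]
handle [362 250  27   6 134] [375.01492537 252.17164179] [ 428.9 -105.7   41. ]h.py:21: RuntimeWarning: invalid value encountered in scalar divide
  wt=np.clip(gr[max(0,i-3):i+4],0,None); x=(wt*d[4:-4][max(0,i-3):i+4]).sum()/wt.sum(); out.append(p+n*x)
```

```bash
sed -i 's/c=np.array(\[469.,278.\]); yaw=np.radians(142.5)/c=np.array([448.,296.]); yaw=np.radians(140.5)/' m.py
python3 - <<'E'
from m import *
for n in("top","scene"):
    s=load(n+"0.npz"); f=fixture(s); print(n,"fix",f)
    c,yaw=f[0],np.radians(f[1]); 
    K=np.array([[np.cos(yaw),np.sin(yaw)],[-np.sin(yaw),np.cos(yaw)]])
    Q=cloud(s).reshape(-1,3); q=np.c_[(Q[:,:2]-c)@K.T,Q[:,2]]
    k=q[(q[:,0]>-150)&(q[:,0]<-20)&(abs(q[:,1])<30)&(q[:,2]>42)&(q[:,2]<150)]
    print(k[np.argsort(k[:,0])].round(0)[::max(1,len(k)//40)].tolist())
    b=s["img"].reshape(-1,3).astype(int); rd=(b[:,2]>120)&(b[:,1]<80)&(b[:,0]<80)&(abs(q[:,0]+90)<50)&(abs(q[:,1])<30)
    print("red",q[rd].min(0),q[rd].max(0),np.median(q[rd],0)); a=q[rd]; print(np.polyfit(a[:,0],a[:,2],1))
E
```

```text
top fix (array([447.23932952, 296.50157191]), np.float64(139.61866168480668), np.float64(109.38322723574625), array([139.75548, 139.46507, 139.65218], dtype=float32))
[[-122.0, -4.0, 53.0], [-120.0, 9.0, 51.0], [-119.0, 5.0, 54.0], [-117.0, 3.0, 55.0], [-116.0, -3.0, 53.0], [-115.0, 8.0, 57.0], [-114.0, 6.0, 53.0], [-112.0, 1.0, 54.0], [-111.0, -5.0, 52.0], [-110.0, 9.0, 52.0], [-109.0, 4.0, 56.0], [-108.0, -2.0, 50.0], [-106.0, -4.0, 52.0], [-105.0, 10.0, 51.0], [-104.0, 4.0, 52.0], [-102.0, -1.0, 53.0], [-101.0, 10.0, 53.0], [-100.0, 7.0, 47.0], [-99.0, 3.0, 53.0], [-97.0, -3.0, 50.0], [-96.0, 10.0, 47.0], [-95.0, 4.0, 45.0], [-93.0, 3.0, 50.0], [-92.0, -3.0, 46.0], [-91.0, -5.0, 46.0], [-89.0, -7.0, 45.0], [-88.0, 4.0, 46.0], [-87.0, -2.0, 46.0], [-86.0, -4.0, 44.0], [-83.0, 13.0, 102.0], [-83.0, 16.0, 103.0], [-82.0, 23.0, 82.0], [-82.0, 22.0, 101.0], [-81.0, -4.0, 103.0], [-81.0, 24.0, 55.0], [-81.0, 3.0, 103.0], [-80.0, 6.0, 105.0], [-80.0, 12.0, 102.0], [-79.0, 0.0, 99.0], [-79.0, 19.0, 102.0], [-79.0, 7.0, 102.0], [-78.0, -16.0, 65.0]]
red [-121.39878102  -15.65774291    7.57627661] [-86.40191654   8.61289899  58.18813605] [-103.5377693     1.09190374   51.46108046]
[-0.21788506 27.0215155 ]
scene fix (array([ -43.2623862 , -133.14791001]), np.float64(-108.0000030053738), np.float64(0.0), array([-180., -180.,  180.], dtype=float32))
[]h.py:21: RuntimeWarning: invalid value encountered in scalar divide
  wt=np.clip(gr[max(0,i-3):i+4],0,None); x=(wt*d[4:-4][max(0,i-3):i+4]).sum()/wt.sum(); out.append(p+n*x)
Traceback (most recent call last):
ValueError: zero-size array to reduction operation minimum which has no identity
```

```bash
cat > pl.py <<'E'
import sys,numpy as np
from scipy.spatial.transform import Rotation as Ro,Slerp
F=np.array([447.2,296.5]); FY=139.6
def fw(x,y,z):
    a=np.radians(FY); return np.array([F[0]+x*np.cos(a)-y*np.sin(a),F[1]+x*np.sin(a)+y*np.cos(a),z])
def tof(p):
    a=np.radians(FY); d=np.array(p[:2])-F; return np.array([d[0]*np.cos(a)+d[1]*np.sin(a),-d[0]*np.sin(a)+d[1]*np.cos(a),p[2]])
def rot(yaw,lean=0):  # tool down, x axis at yaw; lean>0 tips gripper body towards tool -x
    return Ro.from_euler("z",yaw,degrees=True)*Ro.from_euler("y",lean,degrees=True)*Ro.from_euler("x",180,degrees=True)
def cur():
    from bench import r
    s=r.sense(); return s,np.array(s["tool_pos"]),Ro.from_euler("xyz",s["tcp_rot"],degrees=True)
def plan(wps,start=None):
    """wps: (pos,rot,rows)"""
    if start is None: _,p,R=cur()
    else: p,R=start
    for q,S,n in wps:
        sl=Slerp([0,1],Ro.concatenate([R,S])); rows=[];pp,PR=p,R
        for k in range(1,n+1):
            a=k/n; np_,nR=p+(q-p)*a,sl(a); d=PR.inv().apply(np_-pp); w=(PR.inv()*nR).as_rotvec()
            rows.append([*d.round(1).tolist(),*w.round(3).tolist()]); pp,PR=np_,nR
        for i in range(0,n,5): print(rows[i:i+5])
        p,R=np.array(q),S
E
python3 - <<'E'
from pl import *
T=np.array([428.5,-107.7,110]); plan([(T,rot(87.4),10)])
E
```

```text
[[36.9, -35.6, 8.5, -0.0, -0.0, -0.119], [40.8, -31.0, 8.5, -0.0, -0.0, -0.119], [44.2, -25.9, 8.4, -0.0, -0.0, -0.119], [47.0, -20.5, 8.4, -0.0, -0.0, -0.119], [49.1, -14.8, 8.4, -0.0, -0.0, -0.119]]
[[50.5, -8.9, 8.4, -0.0, -0.0, -0.119], [51.2, -2.8, 8.4, -0.0, -0.0, -0.119], [51.2, 3.3, 8.4, -0.0, -0.0, -0.119], [50.4, 9.3, 8.4, -0.0, -0.0, -0.119], [49.0, 15.2, 8.4, -0.0, -0.0, -0.119]]
```

Request:
send_rows(increments=[[36.9,-35.6,8.5,0,0,-0.119],[40.8,-31.0,8.5,0,0,-0.119],[44.2,-25.9,8.4,0,0,-0.119],[47.0,-20.5,8.4,0,0,-0.119],[49.1,-14.8,8.4,0,0,-0.119]], grip=-0.2)

```text
time: 0.72
tool_pos: [313.7, -335.6, 152.1]
tcp_rot: [-180.0, -0.0, 53.6]
ft_force: [1.6, -0.1, 0.3]
finger_gap: 51.1
grip_force: 0.0
```

Request:
send_rows(increments=[[50.5,-8.9,8.4,0,0,-0.119],[51.2,-2.8,8.4,0,0,-0.119],[51.2,3.3,8.4,0,0,-0.119],[50.4,9.3,8.4,0,0,-0.119],[49.0,15.2,8.4,0,0,-0.119]])

```text
time: 1.35
tool_pos: [428.6, -106.4, 110.3]
tcp_rot: [180.0, 0.0, 87.7]
ft_force: [0.6, -1.2, 0.7]
finger_gap: 51.2
grip_force: 0.0
```

Request:
send_rows(increments=[[0,0,0,0,0,0]])

```text
time: 1.48
tool_pos: [428.5, -104.7, 109.6]
tcp_rot: [-179.9, -0.1, 87.8]
ft_force: [0.0, -0.0, -0.7]
finger_gap: 51.7
grip_force: 0.0
```

Request:
send_rows(increments=[[-2,0,30,0,0,0.003],[0,0,30,0,0,0],[0,0,20,0,0,0],[0,0,0,0,0,0],[0,0,0,0,0,0]])

```text
time: 2.1
tool_pos: [428.6, -110.7, 31.5]
tcp_rot: [180.0, 0.0, 87.3]
ft_force: [-0.4, -0.6, 1.3]
finger_gap: 50.9
grip_force: 0.0
```

Run:
```python
from m import *
from bench import r
s=r.snapshot("scene"); cv2.imwrite("pics/s2.png",cv2.resize(s["img"][120:260,260:420],None,fx=5,fy=4,interpolation=cv2.INTER_CUBIC)[:600]); st=r.sense(); print(st["tool_pos"],st["tcp_rot"],st["ft_force"])
```

```text
[ 428.99218004 -110.74150007   31.90077487] [1.79907078e+02 3.62830777e-02 8.72678762e+01] [ 0.49824577 -0.24533234  0.31967717]
```

View pics/s2.png

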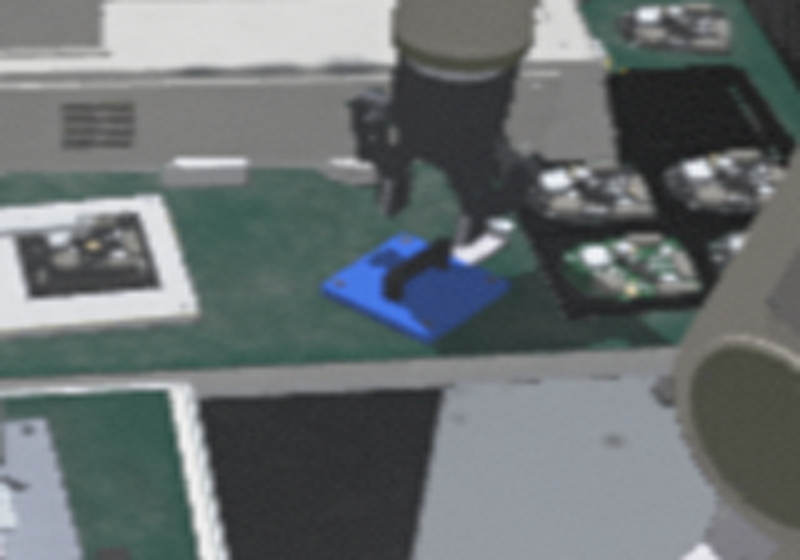

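Run:
```python
from m import *
from bench import r
s=r.snapshot("scene"); t=r.snapshot("top")
for S in(s,t): print([np.round(proj(S,p),1).tolist() for p in([428.7,-110.7,38],[428.7,-107.7,41],[430+33,-110.7,38],[428.7-33,-110.7,38])])
P=cloud(s); 
for v in range(160,182,2): print(v,[P[v,u].round(0).tolist() for u in(338,339,351,353)])
print("cov",cover(s)[:2]); st=r.sense(); print(st["joint_pos"],st["tool_pos"])
cv2.imwrite("pics/t2.png",cv2.resize(t["img"][180:320,300:460],None,fx=5,fy=4,interpolation=cv2.INTER_CUBIC))
```

```text
[[343.4, 184.0], [343.0, 183.7], [334.9, 179.5], [351.8, 188.4]]
[[376.8, 252.3], [375.8, 252.2], [376.1, 238.2], [377.5, 266.0]]
160 [[450.0, -94.0, 138.0], [447.0, -96.0, 138.0], [405.0, -96.0, 161.0], [400.0, -100.0, 161.0]]
162 [[454.0, -102.0, 123.0], [451.0, -104.0, 123.0], [403.0, -94.0, 155.0], [399.0, -99.0, 154.0]]
164 [[456.0, -108.0, 110.0], [453.0, -109.0, 111.0], [404.0, -97.0, 145.0], [401.0, -104.0, 142.0]]
166 [[453.0, -104.0, 105.0], [454.0, -112.0, 100.0], [401.0, -94.0, 140.0], [396.0, -97.0, 141.0]]
168 [[453.0, -106.0, 96.0], [454.0, -113.0, 91.0], [403.0, -100.0, 127.0], [394.0, -95.0, 135.0]]
170 [[453.0, -107.0, 87.0], [453.0, -113.0, 83.0], [400.0, -96.0, 123.0], [392.0, -94.0, 129.0]]
172 [[451.0, -105.0, 81.0], [452.0, -113.0, 75.0], [464.0, -215.0, 2.0], [392.0, -95.0, 120.0]]
174 [[496.0, -183.0, -4.0], [491.0, -180.0, 0.0], [402.0, -103.0, 102.0], [394.0, -101.0, 106.0]]
176 [[488.0, -170.0, -0.0], [486.0, -174.0, -1.0], [399.0, -99.0, 97.0], [393.0, -101.0, 99.0]]
178 [[483.0, -164.0, -3.0], [479.0, -163.0, 0.0], [398.0, -99.0, 90.0], [390.0, -97.0, 96.0]]
180 [[470.0, -144.0, 9.0], [468.0, -147.0, 8.0], [399.0, -104.0, 77.0], [390.0, -99.0, 85.0]]
cov (array([ 425.14886 , -107.053154], dtype=float32), np.float32(87.20256))
[-2.10846211e+01 -9.11594563e+00  1.19373023e+02 -4.03749850e-03
  6.96212308e+01 -1.83696118e+01] [ 429.15496256 -110.61940057   31.94381982]
```

View pics/t2.png

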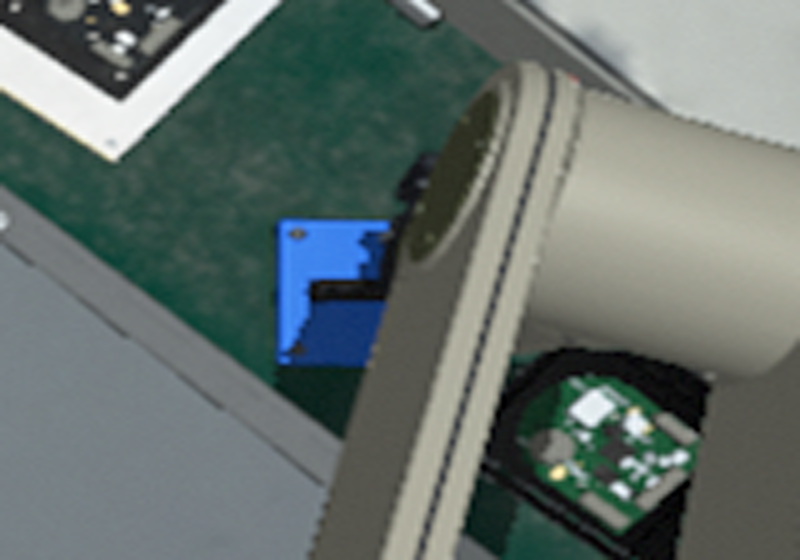

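The top view shows the cover at crop (335,290), partly hidden by the arm. In the scene view the fingertips, at (339,173) and (352,180), appear about 8 px higher than the reported TCP would put them. I'll check for image lag before going further down.

Request:
send_rows(increments=[[0,0,0,0,0,0],[0,0,0,0,0,0]])

```text
time: 2.5
tool_pos: [428.5, -110.1, 31.1]
tcp_rot: [180.0, 0.0, 87.3]
ft_force: [0.8, 0.1, 0.9]
finger_gap: 51.3
grip_force: 0.0
```

Run:
```python
from m import *
from bench import r
s=r.snapshot("scene"); P=cloud(s)
for u in (335,337,339,341,349,351,353,355,357):
    c=[(v,*P[v,u].round(0).astype(int).tolist()) for v in range(150,200) if P[v,u,2]>45 and abs(P[v,u,1]+108)<25]
    print(u,c[-2:])
st=r.sense(); print(st["time"],st["tool_pos"])
```

```text
335 [(170, 463, -105, 83), (171, 466, -111, 73)]
337 [(173, 454, -105, 75), (174, 453, -103, 73)]
339 [(172, 453, -115, 73), (173, 453, -114, 70)]
341 [(169, 452, -123, 82), (170, 452, -124, 77)]
349 [(165, 408, -93, 141), (166, 408, -94, 136)]
351 [(181, 396, -98, 78), (182, 395, -98, 75)]
353 [(180, 393, -106, 79), (181, 391, -103, 78)]
355 [(179, 388, -108, 84), (180, 387, -107, 82)]
357 [(176, 387, -116, 93), (177, 386, -116, 89)]
2.55 [ 428.40382862 -110.10559131   30.95515282]
```

Request:
send_rows(increments=[[0,0,6,0,0,0],[0,0,6,0,0,0],[0,0,0,0,0,0]])

```text
time: 2.92
tool_pos: [427.4, -109.7, 17.7]
tcp_rot: [-179.9, -0.0, 87.3]
ft_force: [0.0, 0.5, 0.3]
finger_gap: 51.2
grip_force: 0.0
```

Run:
```python
from m import *
from bench import r
s=r.snapshot("scene"); P=cloud(s)
for u in (335,337,339,341,349,351,353,355,357):
    c=[(v,*P[v,u].round(0).astype(int).tolist()) for v in range(150,200) if P[v,u,2]>25 and abs(P[v,u,1]+108)<25]
    print(u,c[-2:])
st=r.sense(); print(st["time"],st["tool_pos"],st["ft_force"])
# flange / arm points near tool axis
q=P[(abs(P[...,0]-428)<60)&(abs(P[...,1]+108)<60)&(P[...,2]>60)]; print(np.histogram(q[:,2],bins=range(40,400,20)))
```

```text
335 [(173, 462, -105, 70), (174, 461, -104, 67)]
337 [(176, 452, -102, 65), (177, 451, -102, 62)]
339 [(186, 430, -87, 45), (187, 430, -86, 41)]
341 [(189, 423, -89, 34), (190, 423, -90, 29)]
349 [(181, 422, -132, 41), (184, 421, -133, 27)]
351 [(184, 394, -98, 66), (185, 396, -102, 58)]
353 [(183, 388, -99, 74), (184, 390, -104, 65)]
355 [(182, 388, -110, 70), (183, 387, -111, 66)]
357 [(177, 376, -97, 107), (178, 378, -102, 98)]
2.975 [ 427.74547529 -109.87040126   18.13134305] [-1.05105909  0.20144064  0.1320847 ]
(array([  0,  55,  52, 127, 132, 158,  90, 108, 134, 124, 139, 180, 158,
       192, 175, 131,  21]), array([ 40,  60,  80, 100, 120, 140, 160, 180, 200, 220, 240, 260, 280,
       300, 320, 340, 360, 380]))
```

Request:
send_rows(increments=[[0,0,0,0,0,0],[0,0,0,0,0,0],[0,0,0,0,0,0],[0,0,0,0,0,0],[0,0,0,0,0,0]], grip=1, grip_force=40)

```text
time: 3.6
tool_pos: [428.2, -110.1, 18.7]
tcp_rot: [180.0, 0.0, 87.3]
ft_force: [0.4, 0.5, -0.7]
finger_gap: 0.1
grip_force: 0.0
```

Run:
```python
from m import *
from bench import r
s=r.snapshot("scene"); P=cloud(s); print(r.sense()["time"])
for u in (339,341,343,345,347,349,351,353):
    c=[(v,*P[v,u].round(0).astype(int).tolist()) for v in range(150,200) if P[v,u,2]>25 and abs(P[v,u,1]+108)<25]
    print(u,c[-12::3])
cv2.imwrite("pics/s3.png",cv2.resize(s["img"][120:260,260:420],None,fx=5,fy=4,interpolation=cv2.INTER_CUBIC)[:600])
```

```text
3.65
339 [(157, 450, -99, 147), (160, 461, -119, 117), (165, 450, -105, 111), (186, 435, -95, 36)]
341 [(174, 440, -107, 77), (177, 439, -108, 64), (185, 429, -96, 43), (188, 425, -92, 35)]
343 [(176, 428, -99, 81), (179, 427, -100, 68), (183, 432, -112, 40), (186, 421, -96, 44)]
345 [(175, 423, -102, 86), (178, 420, -100, 76), (181, 419, -102, 63), (184, 424, -112, 40)]
347 [(174, 415, -100, 96), (177, 417, -106, 78), (180, 412, -100, 72), (183, 422, -122, 38)]
349 [(170, 410, -102, 114), (173, 406, -97, 107), (176, 413, -111, 81), (179, 412, -113, 67)]
351 [(163, 405, -98, 148), (167, 412, -114, 118), (170, 406, -107, 113), (173, 399, -97, 111)]
353 [(160, 397, -94, 166), (163, 399, -100, 149), (166, 409, -122, 118), (172, 395, -101, 114)]
```

View pics/s3.png

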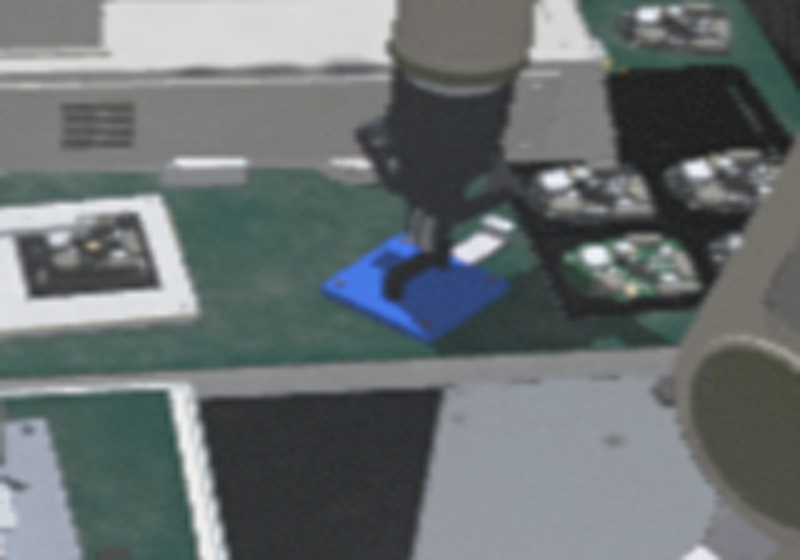

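The picture shows the shut fingertips at crop (430,250), hovering about 16 mm above the handle. So the true tip height is about 38 mm more than reported. I'll touch the handle top, which is at a known z of 41, to calibrate.

Request:
send_rows(increments=[[0,0,3,0,0,0],[0,0,3,0,0,0],[0,0,2,0,0,0],[0,0,2,0,0,0],[0,0,0,0,0,0]])

```text
time: 4.28
tool_pos: [428.0, -110.0, 8.5]
tcp_rot: [-180.0, -0.0, 87.3]
ft_force: [-0.0, -1.3, 0.9]
finger_gap: 0.3
grip_force: 0.0
```

Request:
send_rows(increments=[[0,0,1.5,0,0,0],[0,0,0,0,0,0]])

```text
time: 4.53
tool_pos: [428.2, -110.0, 7.1]
tcp_rot: [-180.0, -0.0, 87.3]
ft_force: [-1.1, 0.6, 0.6]
finger_gap: -0.2
grip_force: 0.0
```

Request:
send_rows(increments=[[0,0,1.5,0,0,0],[0,0,0,0,0,0]])

```text
time: 4.78
tool_pos: [428.1, -110.0, 5.5]
tcp_rot: [-180.0, -0.0, 87.3]
ft_force: [0.4, -0.8, 0.0]
finger_gap: -0.4
grip_force: 0.0
```

Request:
send_rows(increments=[[0,0,1.5,0,0,0],[0,0,0,0,0,0]])

```text
time: 5.03
tool_pos: [428.4, -110.1, 4.6]
tcp_rot: [180.0, 0.0, 87.3]
ft_force: [-1.9, 1.2, 5.3]
finger_gap: -0.3
grip_force: 2.6
```

Contact came at reported 4.7, so true z is reported + 36.3. Next I'll open the gripper, go down and grasp.

Request:
send_rows(increments=[[0,0,-10,0,0,0],[0,0,0,0,0,0],[0,0,0,0,0,0],[2.4,0,8,0,0,0],[0,0,10,0,0,0]], grip=-0.1)

```text
time: 5.65
tool_pos: [428.2, -107.4, -4.6]
tcp_rot: [-180.0, -0.0, 87.3]
ft_force: [-0.2, 0.5, -0.4]
finger_gap: 47.2
grip_force: 0.0
```

Request:
send_rows(increments=[[0,0,8,0,0,0],[0,0,5,0,0,0],[0,0,0,0,0,0]])

```text
time: 6.02
tool_pos: [427.8, -107.5, -17.5]
tcp_rot: [-179.9, -0.0, 87.3]
ft_force: [0.1, 0.2, -0.6]
finger_gap: 47.0
grip_force: 0.0
```

Request:
send_rows(increments=[[0,0,0,0,0,0],[0,0,0,0,0,0],[0,0,0,0,0,0],[0,0,0,0,0,0]], grip=1, grip_force=60)

```text
time: 6.52
tool_pos: [429.0, -107.9, -16.2]
tcp_rot: [179.9, 0.0, 87.3]
ft_force: [-1.0, -0.0, 6.8]
finger_gap: 12.7
grip_force: 59.4
```

Run:
```python
from pl import *
s,p,R=cur(); print(p,s["tcp_rot"])
T=fw(80,0,0); print(T)
A=np.array([428.7,-107.8,-16]); plan([(np.array([425,-90,84]),rot(87.3),5),(np.array([T[0],T[1],84]),rot(139.6),10)],start=(A,rot(87.3)))
```

```text
[ 428.96531318 -107.9018794   -16.18882561] [1.79933230e+02 2.16267627e-02 8.73056343e+01]
[386.2769354  348.34959209   0.        ]
[[3.5, -0.9, -20.0, 0.0, 0.0, 0.0], [3.5, -0.9, -20.0, 0.0, 0.0, 0.0], [3.5, -0.9, -20.0, 0.0, 0.0, 0.0], [3.5, -0.9, -20.0, 0.0, 0.0, 0.0], [3.5, -0.9, -20.0, 0.0, 0.0, 0.0]]
[[43.6, -5.9, -0.0, -0.0, 0.0, -0.091], [44.0, -1.9, -0.0, 0.0, 0.0, -0.091], [44.0, 2.1, 0.0, 0.0, 0.0, -0.091], [43.6, 6.1, 0.0, -0.0, 0.0, -0.091], [42.8, 10.0, 0.0, 0.0, 0.0, -0.091]]
[[41.8, 13.9, 0.0, 0.0, 0.0, -0.091], [40.3, 17.6, 0.0, -0.0, 0.0, -0.091], [38.5, 21.2, 0.0, 0.0, 0.0, -0.091], [36.4, 24.7, 0.0, 0.0, 0.0, -0.091], [34.0, 27.9, 0.0, -0.0, 0.0, -0.091]]
```

Request:
send_rows(increments=[[0,0,-20,0,0,0],[3.5,-0.9,-20,0,0,0],[3.5,-0.9,-20,0,0,0],[3.5,-0.9,-20,0,0,0],[7,-1.8,-20,0,0,0]])

```text
time: 7.15
tool_pos: [423.9, -89.7, 83.1]
tcp_rot: [-179.9, -0.0, 87.3]
ft_force: [0.4, -0.0, -2.2]
finger_gap: 12.8
grip_force: 58.9
```

Request:
send_rows(increments=[[43.6,-5.9,0,0,0,-0.091],[44.0,-1.9,0,0,0,-0.091],[44.0,2.1,0,0,0,-0.091],[43.6,6.1,0,0,0,-0.091],[42.8,10.0,0,0,0,-0.091]])

```text
time: 7.78
tool_pos: [404.6, 130.5, 82.6]
tcp_rot: [-180.0, -0.0, 113.5]
ft_force: [0.8, 0.8, -2.2]
finger_gap: 12.6
grip_force: 58.9
```

Request:
send_rows(increments=[[41.8,13.9,0,0,0,-0.091],[40.3,17.6,0,0,0,-0.091],[38.5,21.2,0,0,0,-0.091],[36.4,24.7,0,0,0,-0.091],[34.0,27.9,0,0,0,-0.091]])

```text
time: 8.4
tool_pos: [385.7, 349.4, 82.3]
tcp_rot: [-179.9, -0.0, 139.6]
ft_force: [1.5, -0.8, -1.9]
finger_gap: 12.5
grip_force: 58.9
```

Request:
send_rows(increments=[[0,0,0,0,0,0],[0,0,0,0,0,0]])

```text
time: 8.65
tool_pos: [385.9, 347.8, 82.3]
tcp_rot: [-179.9, -0.0, 139.5]
ft_force: [-0.8, -0.4, -2.9]
finger_gap: 12.6
grip_force: 59.2
```

Run:
```python
from m import *; from pl import *
from bench import r
st=r.sense(); print(st["time"],st["tool_pos"],st["tcp_rot"],tof(st["tool_pos"]),st["joint_pos"][0],st["joint_pos"][5],st["finger_gap"])
s=r.snapshot("scene"); t=r.snapshot("top"); np.savez("t4.npz",**t); np.savez("s4.npz",**s)
a=cv2.resize(s["img"][190:330,200:320],None,fx=4,fy=4,interpolation=cv2.INTER_CUBIC); b=cv2.resize(t["img"][190:330,140:220],None,fx=4,fy=4,interpolation=cv2.INTER_CUBIC)
cv2.imwrite("pics/st4.png",np.hstack([a,b]))
```

```text
8.65 [385.86132605 347.76547898  82.29835481] [-1.79882844e+02 -6.27525067e-03  1.39451837e+02] [79.93792711  0.71418919 82.29835481] 36.386647003746845 -13.059720658212726 12.59780128329598
```

View pics/st4.png

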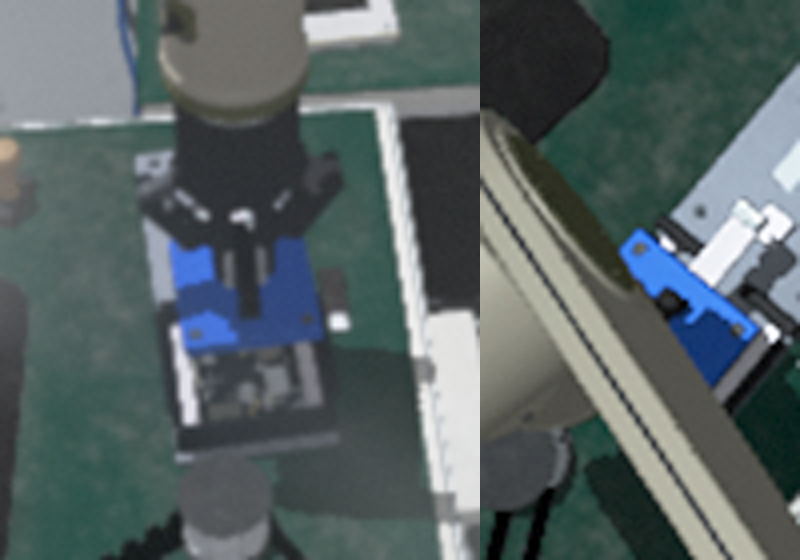

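The left panel shows the cover held above the nest with the tongue towards the latch. The right panel shows the cover's front edge from (645,232) to (760,325). I'll check those corners against the nest.

Run:
```python
from m import *; from pl import *
t=load("t4.npz"); s=load("s4.npz"); h=82.3+36.3-20+12
for u,v in((181.2,247.9),(210,271.2)): print(tof(ray(t,u,v,h)).round(1))
b,g,R=[t["img"][...,i].astype(int) for i in range(3)]
m=(b>100)&(R<110)&(b-g>40); m[:, :150]=0; m[:230]=0; m[320:]=0; m[:,230:]=0
h2=cv2.convexHull(np.argwhere(m)[:,::-1].astype(np.int32))[:,0]
w=np.array([tof(ray(t,*p,h)) for p in h2]); print("top hull front",w[w[:,0]<50].round(1).tolist())
P=cloud(t)[m]; print("z med",np.median(P[:,2]))
# tongue white
m=(t["img"].min(2)>170); l,st,c=blob(m)
for i in range(1,len(st)):
    if st[i,4]>20 and 185<c[i][0]<225 and 235<c[i][1]<270: print(st[i],c[i],tof(ray(t,*c[i],h-5)).round(1))
b,g,R=[s["img"][...,i].astype(int) for i in range(3)]
m=(b>90)&(R<90)&(b-g>40); m[:, :235]=0; m[:240]=0; m[290:]=0; m[:,300:]=0
h2=cv2.convexHull(np.argwhere(m)[:,::-1].astype(np.int32))[:,0]
for z in(h,h-12):
  w=np.array([tof(ray(s,*p,z)) for p in h2]); print("scene",z,w.round(0).tolist())
```

```text
[ 35.  -37.3 110.6]
[ 34.   47.2 110.6]
top hull front [[36.7, 46.6, 110.6], [44.7, 47.4, 110.6], [49.2, -43.6, 110.6], [36.6, -42.5, 110.6], [35.2, -40.7, 110.6], [34.4, -32.5, 110.6], [34.5, 38.7, 110.6], [35.0, 45.1, 110.6]]
z med 110.4332378804304
[192 240  26  22 237] [204.13080169 249.24472574] [  4.9   4.1 105.6]
scene 110.6 [[132.0, 43.0, 111.0], [132.0, 25.0, 111.0], [130.0, -23.0, 111.0], [128.0, -38.0, 111.0], [118.0, -40.0, 111.0], [105.0, -41.0, 111.0], [55.0, -40.0, 111.0], [38.0, -38.0, 111.0], [52.0, 46.0, 111.0], [79.0, 47.0, 111.0], [109.0, 47.0, 111.0]]
scene 98.6 [[123.0, 45.0, 99.0], [123.0, 26.0, 99.0], [121.0, -22.0, 99.0], [118.0, -38.0, 99.0], [109.0, -39.0, 99.0], [95.0, -40.0, 99.0], [45.0, -39.0, 99.0], [28.0, -37.0, 99.0], [42.0, 47.0, 99.0], [70.0, 48.0, 99.0], [100.0, 48.0, 99.0]]
```

Request:
send_rows(increments=[[0,1.3,20,0,0,0],[0,0,20,0,0,0],[0,0,12,0,0,0],[0,0,0,0,0,0],[0,0,0,0,0,0]])

```text
time: 9.38
tool_pos: [388.0, 349.5, 32.0]
tcp_rot: [179.9, 0.0, 139.4]
ft_force: [-0.6, 0.9, -1.0]
finger_gap: 13.0
grip_force: 59.1
```

Run:
```python
from m import *; from pl import *
from bench import r
st=r.sense(); print(st["time"],tof(st["tool_pos"]),st["tcp_rot"],st["ft_force"])
t=r.snapshot("top"); h=st["tool_pos"][2]+36.3-20+12
b,g,R=[t["img"][...,i].astype(int) for i in range(3)]
m=(b>100)&(R<110)&(b-g>40); m[:, :150]=0; m[:230]=0; m[320:]=0; m[:,230:]=0
h2=cv2.convexHull(np.argwhere(m)[:,::-1].astype(np.int32))[:,0]
w=np.array([tof(ray(t,*p,h)) for p in h2]); print("top hull front",w[w[:,0]<60].round(1).tolist())
P=cloud(t)[m]; print("z med",np.median(P[:,2]),h)
m=(t["img"].min(2)>170); l,q,c=blob(m)
for i in range(1,len(q)):
    if q[i,4]>20 and 185<c[i][0]<235 and 220<c[i][1]<270: print(q[i],c[i],tof(ray(t,*c[i],h-5)).round(1))
# front stops: dark pixels either side of tongue at z 36
cv2.imwrite("pics/t5.png",cv2.resize(t["img"][205:300,165:245],None,fx=6,fy=6,interpolation=cv2.INTER_CUBIC))
```

```text
9.375 [79.43715661 -1.98499348 32.00960678] [1.79940781e+02 1.53837126e-02 1.39421564e+02] [-0.56842081  0.93490976 -1.0171724 ]
top hull front [[37.9, 43.7, 60.3], [59.0, -15.8, 60.3], [50.0, -42.2, 60.3], [46.5, -45.3, 60.3], [41.4, -46.5, 60.3], [38.1, -46.2, 60.3], [35.1, -42.6, 60.3], [34.2, -34.0, 60.3], [34.3, 40.7, 60.3]]
z med 60.12923399254795 60.30960678027792
[213 220  13  19  96] [218.71875    229.58333333] [-50.5  -7.9  55.3]
[221 232  14  13  81] [227.35802469 238.17283951] [-47.7  21.4  55.3]
[195 241  23  20 189] [205.55026455 249.73015873] [ 6.3 -1.1 55.3]
```

View pics/t5.png

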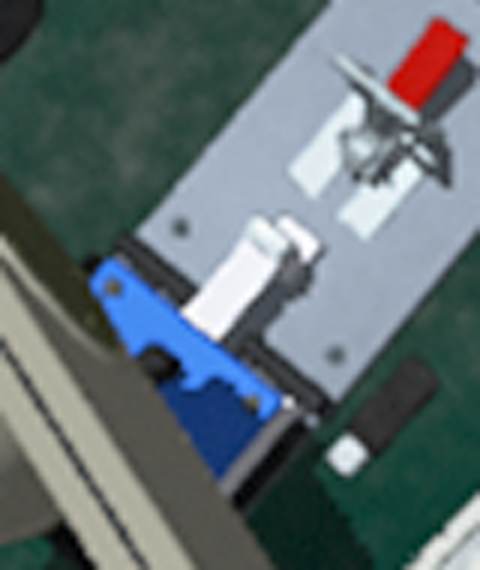

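The top view shows the tongue (220,285) lined up with the notch, and the cover's centre at fixture y of about -1.2. I'll correct that and lower it slowly.

Request:
send_rows(increments=[[1.4,-1.2,4,0,0,-0.003],[0,0,4,0,0,0],[0,0,2,0,0,0],[0,0,0,0,0,0]])

```text
time: 9.93
tool_pos: [385.3, 349.3, 20.9]
tcp_rot: [-180.0, -0.0, 139.6]
ft_force: [-0.3, -0.9, -3.2]
finger_gap: 13.1
grip_force: 59.2
```

Request:
send_rows(increments=[[0,0,2,0,0,0],[0,0,2,0,0,0],[0,0,0,0,0,0]])

```text
time: 10.3
tool_pos: [385.4, 349.2, 16.9]
tcp_rot: [-180.0, -0.0, 139.6]
ft_force: [-0.6, -0.1, -3.3]
finger_gap: 12.7
grip_force: 59.2
```

Request:
send_rows(increments=[[0,0,2,0,0,0],[0,0,2,0,0,0],[0,0,0,0,0,0]])

```text
time: 10.68
tool_pos: [385.3, 349.2, 12.9]
tcp_rot: [-180.0, -0.0, 139.6]
ft_force: [-0.9, 0.3, -2.5]
finger_gap: 12.2
grip_force: 59.2
```

Request:
send_rows(increments=[[0,0,2,0,0,0],[0,0,2,0,0,0],[0,0,1.5,0,0,0],[0,0,0,0,0,0]])

```text
time: 11.18
tool_pos: [385.4, 349.3, 7.5]
tcp_rot: [-180.0, -0.0, 139.6]
ft_force: [0.3, 0.0, -2.3]
finger_gap: 12.5
grip_force: 59.2
```

Request:
send_rows(increments=[[0,0,1,0,0,0],[0,0,1,0,0,0],[0,0,0,0,0,0]])

```text
time: 11.55
tool_pos: [385.5, 349.4, 5.6]
tcp_rot: [-180.0, -0.0, 139.6]
ft_force: [-0.3, -0.2, -2.6]
finger_gap: 12.7
grip_force: 59.2
```

Request:
send_rows(increments=[[0,0,0.8,0,0,0],[0,0,0,0,0,0]])

```text
time: 11.8
tool_pos: [385.6, 349.4, 4.9]
tcp_rot: [180.0, 0.0, 139.6]
ft_force: [0.6, 0.5, -2.4]
finger_gap: 13.0
grip_force: 59.3
```

Request:
send_rows(increments=[[0,0,0.8,0,0,0],[0,0,0,0,0,0]])

```text
time: 12.05
tool_pos: [385.7, 349.5, 4.9]
tcp_rot: [180.0, 0.0, 139.6]
ft_force: [-3.4, -1.3, 5.1]
finger_gap: 13.2
grip_force: 60.3
```

Request:
send_rows(increments=[[0,0,0.8,0,0,0],[0,0,0,0,0,0]])

```text
time: 12.3
tool_pos: [385.8, 349.6, 4.8]
tcp_rot: [180.0, 0.0, 139.6]
ft_force: [-6.0, -4.0, 13.1]
finger_gap: 12.6
grip_force: 61.3
```

Request:
send_rows(increments=[[0,0,0.8,0,0,0],[0,0,0,0,0,0]])

```text
time: 12.55
tool_pos: [385.9, 349.7, 4.8]
tcp_rot: [180.0, 0.0, 139.6]
ft_force: [-8.7, -6.5, 19.8]
finger_gap: 12.6
grip_force: 62.3
```

Request:
send_rows(increments=[[0,0,-2,0,0,0],[0,0,0,0,0,0]])

```text
time: 12.8
tool_pos: [385.9, 349.6, 4.9]
tcp_rot: [180.0, 0.0, 139.6]
ft_force: [-0.7, -0.8, 3.8]
finger_gap: 12.7
grip_force: 60.0
```

Request:
send_rows(increments=[[0,0,0,0,0,0],[0,0,0,0,0,0],[0,0,0,0,0,0],[0,0,0,0,0,0]], grip=-0.1)

```text
time: 13.3
tool_pos: [385.6, 349.4, 4.4]
tcp_rot: [-180.0, -0.0, 139.6]
ft_force: [0.2, -0.3, 0.6]
finger_gap: 47.2
grip_force: 0.0
```

Request:
send_rows(increments=[[0,0,-20,0,0,0],[0,0,-25,0,0,0],[0,0,-25,0,0,0],[0,0,-20,0,0,0],[0,0,0,0,0,0]])

```text
time: 13.92
tool_pos: [386.9, 350.3, 96.4]
tcp_rot: [179.8, 0.1, 139.6]
ft_force: [-0.6, 0.4, 0.4]
finger_gap: 47.2
grip_force: 0.0
```

Run:
```python
from m import *; from pl import *
from bench import r
st=r.sense(); print(st["time"],tof(st["tool_pos"]),st["tcp_rot"],st["ft_force"],st["joint_pos"])
t=r.snapshot("top"); s=r.snapshot("scene")
for S,h in((t,33),(s,33)):
    b,g,R=[S["img"][...,i].astype(int) for i in range(3)]
    m=(b>90)&(R<110)&(b-g>40); Q=cloud(S); 
    q=np.array([*Q[m]]); f=np.array([tof(p) for p in q]); k=(abs(f[:,0]-80)<60)&(abs(f[:,1])<60); f=f[k]
    A=np.c_[f[:,:2],np.ones(len(f))]; co=np.linalg.lstsq(A,f[:,2],rcond=None)[0]; print(len(f),np.median(f,0),"tilt",co[:2], f.min(0),f.max(0))
```

```text
13.925 [80.84042251 -1.90495041 96.35297429] [1.79783724e+02 5.02490377e-02 1.39618843e+02] [-0.61633468  0.39678669  0.41788011] [ 3.65338721e+01 -8.82251094e-01  1.04439109e+02  2.05441161e-05
  7.62211055e+01 -1.30850702e+01]
625 [57.50130367 11.19101415 32.88555296] tilt [-0.37916229  0.20532744] [ 28.47101117 -46.78520667   8.50900298] [ 94.41429982  58.22200217 462.41951167]
757 [82.92216186 -5.44409536 32.46797846] tilt [0.00416993 0.00273632] [ 29.81649193 -42.96292006  22.99380236] [133.60994135  48.47218582  61.83704178]
```

The cover is flat, with its top at z 32.7 and tilt 0.004. Next I'll pinch the lever.

```bash
cat >> pl.py <<'E'
def lev(phi,r=52,d=6): return fw(-60-r*np.cos(phi),0,30+r*np.sin(phi)-d-36.3)
E
python3 - <<'E'
from pl import *
R0=rot(139.6); A=lev(.35,54); print(A,tof(A))
plan([(np.array([A[0],A[1],98]),R0,5),(A,R0,5)])
print("arc"); ph=np.linspace(.35,1.88,13)
plan([(lev(p,54-2*(p-.35)),R0,1) for p in ph[1:]],start=(A,R0))
E
```

```text
[531.52218697 224.73619385   6.2164816 ] [-1.10726126e+02  7.10542736e-15  6.21648160e+00]
[[-38.4, -0.0, -0.8, -0.0, -0.0, 0.0], [-38.4, -0.0, -0.8, -0.0, -0.0, 0.0], [-38.4, -0.0, -0.8, -0.0, -0.0, 0.0], [-38.4, -0.0, -0.8, -0.0, -0.0, 0.0], [-38.4, -0.0, -0.8, -0.0, -0.0, 0.0]]
[[0.0, -0.0, 18.4, 0.0, 0.0, 0.0], [0.0, -0.0, 18.4, 0.0, 0.0, 0.0], [0.0, -0.0, 18.4, 0.0, 0.0, 0.0], [0.0, -0.0, 18.4, 0.0, 0.0, 0.0], [0.0, -0.0, 18.4, 0.0, 0.0, 0.0]]
arc
[[3.0, 0.0, -6.2, 0.0, 0.0, 0.0]]
[[3.7, -0.0, -5.7, 0.0, 0.0, 0.0]]
[[4.4, 0.0, -5.2, 0.0, 0.0, 0.0]]
[[5.0, -0.0, -4.6, 0.0, 0.0, 0.0]]
[[5.5, 0.0, -3.9, 0.0, 0.0, 0.0]]
[[5.9, 0.0, -3.1, 0.0, 0.0, 0.0]]
[[6.3, 0.0, -2.3, 0.0, 0.0, 0.0]]
[[6.5, -0.0, -1.5, 0.0, 0.0, 0.0]]
[[6.6, 0.0, -0.7, 0.0, 0.0, 0.0]]
[[6.6, 0.0, 0.2, 0.0, 0.0, 0.0]]
[[6.5, -0.0, 1.0, 0.0, 0.0, 0.0]]
[[6.2, 0.0, 1.8, 0.0, 0.0, 0.0]]
```

Request:
send_rows(increments=[[-38.4,0,-1,0,0,0],[-38.4,0,-1,0,0,0],[-38.4,0,-1,0,0,0],[-38.4,0,0,0,0,0],[-38.4,0,0,0,0,0]])

```text
time: 14.65
tool_pos: [531.7, 223.8, 95.6]
tcp_rot: [-179.9, -0.1, 139.6]
ft_force: [0.3, 0.3, 0.1]
finger_gap: 47.2
grip_force: 0.0
```

Request:
send_rows(increments=[[0,0,20,0,0,0],[0,0,22,0,0,0],[0,0,20,0,0,0],[0,0,10,0,0,0],[0,0,0,0,0,0]])

```text
time: 15.28
tool_pos: [530.6, 225.1, 24.2]
tcp_rot: [-179.9, -0.1, 139.7]
ft_force: [0.1, 0.8, -1.0]
finger_gap: 47.2
grip_force: 0.0
```

Run:
```python
from pl import *
s,p,R=cur(); print(s["time"],tof(p),s["tcp_rot"],s["ft_force"])
```

```text
15.275 [-109.82899551    0.33526339   24.20394799] [-1.79892486e+02 -7.08628323e-02  1.39650659e+02] [ 0.05787129  0.82916479 -0.98995678]
```

Go down 18 more, then pinch.

Request:
send_rows(increments=[[-0.8,0,9,0,0,0],[0,0,9,0,0,0],[0,0,0,0,0,0]])

```text
time: 15.65
tool_pos: [531.8, 224.2, 6.6]
tcp_rot: [-179.9, -0.0, 139.6]
ft_force: [0.5, 0.2, 0.6]
finger_gap: 47.0
grip_force: 0.0
```

Request:
send_rows(increments=[[0,0,0,0,0,0],[0,0,0,0,0,0],[0,0,0,0,0,0],[0,0,0,0,0,0]], grip=1, grip_force=20)

```text
time: 16.15
tool_pos: [532.9, 224.7, 8.0]
tcp_rot: [179.9, 0.0, 139.6]
ft_force: [0.7, 1.7, 0.9]
finger_gap: 17.3
grip_force: 23.8
```

Gripped at 17.3 mm, against the lever's 18. Now I'll follow the arc.

Request:
send_rows(increments=[[3.0,0,-6.2,0,0,0],[3.7,0,-5.7,0,0,0],[4.4,0,-5.2,0,0,0],[0,0,0,0,0,0]])

```text
time: 16.65
tool_pos: [523.8, 232.3, 24.9]
tcp_rot: [180.0, -0.0, 139.6]
ft_force: [2.0, 4.1, -2.1]
finger_gap: 17.3
grip_force: 21.4
```

Request:
send_rows(increments=[[5.0,0,-4.6,0,0,0],[5.5,0,-3.9,0,0,0],[5.9,0,-3.1,0,0,0],[0,0,0,0,0,0]])

```text
time: 17.15
tool_pos: [511.8, 242.5, 36.8]
tcp_rot: [180.0, 0.0, 139.6]
ft_force: [2.0, 1.6, 0.9]
finger_gap: 17.1
grip_force: 20.0
```

Run:
```python
from m import *; from pl import *
from bench import r
s,p,R=cur(); print(s["time"],tof(p),s["tcp_rot"],s["ft_force"],s["finger_gap"])
S=r.snapshot("scene"); Q=cloud(S).reshape(-1,3); f=np.array([tof(q) for q in Q]); b=S["img"].reshape(-1,3).astype(int)
k=(b[:,2]>110)&(b[:,1]<80)&(b[:,0]<80)&(abs(f[:,0]+70)<60)&(abs(f[:,1])<40); print(k.sum(),f[k].min(0),f[k].max(0),np.median(f[k],0))
cv2.imwrite("pics/s6.png",cv2.resize(S["img"][170:300,210:310],None,fx=6,fy=4.5,interpolation=cv2.INTER_CUBIC))
```

```text
17.15 [-84.16683774  -0.71425025  36.81724277] [1.79959282e+02 3.18393049e-02 1.39635757e+02] [2.01992759 1.63238054 0.92711838] 17.09208800787101
50 [-92.85265131  -4.43982089  57.16330258] [-72.90919612   9.29531344  90.02533884] [-82.50482829   2.24113064  72.72539465]
```

View pics/s6.png

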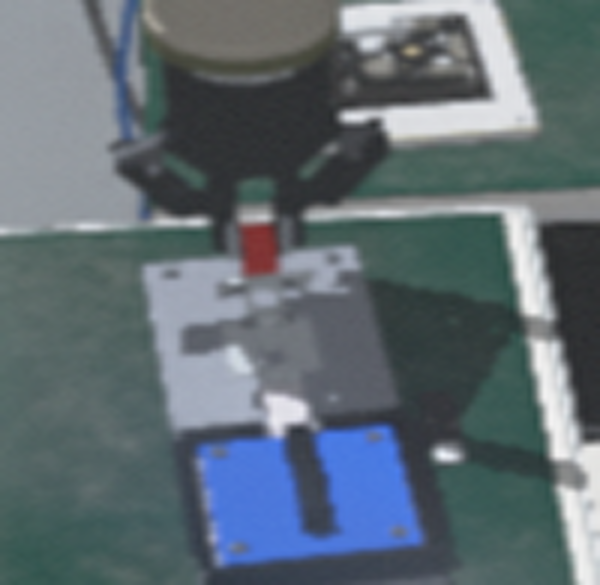

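The scene view shows the lever held between the fingers at (258,245), swinging up. The cover is seated in the nest at (310,495) with its tongue through the notch at (287,412). That was my tenth picture, so from here I use numbers only.

Request:
send_rows(increments=[[6.3,0,-2.3,0,0,0],[6.5,0,-1.5,0,0,0],[6.6,0,-0.7,0,0,0],[0,0,0,0,0,0]])

```text
time: 17.7
tool_pos: [497.3, 255.0, 41.8]
tcp_rot: [179.9, 0.1, 139.6]
ft_force: [2.0, -0.3, 7.6]
finger_gap: 17.0
grip_force: 19.5
```

Request:
send_rows(increments=[[6.6,0,0.2,0,0,0],[6.5,0,1.0,0,0,0],[6.2,0,1.8,0,0,0],[0,0,0,0,0,0]])

```text
time: 18.2
tool_pos: [482.3, 267.8, 39.2]
tcp_rot: [179.9, 0.0, 139.6]
ft_force: [-1.7, -0.3, 11.3]
finger_gap: 16.4
grip_force: 19.5
```

```bash
cat > lk.py <<'E'
from m import *; from pl import *
from bench import r
def look(lo=(-70,-30,38),hi=(30,30,110),n=30,c=("scene","top")):
    s,p,R=cur(); print(s["time"],"tcp true",tof(p)+[0,0,36.3],s["tcp_rot"].round(1),s["ft_force"].round(1),round(s["finger_gap"],1))
    for N in c:
        S=r.snapshot(N); Q=cloud(S).reshape(-1,3); f=np.c_[tof(Q[:,:2].T.tolist()+[0])[:1]*0,0] if 0 else None
        a=np.radians(FY); d=Q[:,:2]-F; f=np.c_[d@[np.cos(a),np.sin(a)],d@[-np.sin(a),np.cos(a)],Q[:,2]]
        b=S["img"].reshape(-1,3).astype(int); k=(b[:,2]>110)&(b[:,1]<80)&(b[:,0]<80)&(abs(f[:,0]+70)<60)&(abs(f[:,1])<40)
        if k.sum(): print(N,"red",k.sum(),f[k].min(0).round(),f[k].max(0).round(),np.median(f[k],0).round(1))
        k=((f>lo)&(f<hi)).all(1); q=np.c_[f[k],np.array([*np.ndindex(420,560)])[k][:,::-1]]; q=q[np.argsort(q[:,0])]; print(N,k.sum(),q.round(0).astype(int)[::max(1,len(q)//n)].tolist())
E
python3 -c "
from lk import *
look()"
```

```text
18.2 tcp true [-45.32818227  -0.87348842  75.48945438] [179.9   0.  139.6] [-1.7 -0.3 11.3] 16.4
scene red 46 [-63.  -4.  61.] [-50.   9.  98.] [-55.2   2.4  82.1]
scene 241 [[-69, -20, 53, 246, 234], [-63, 7, 89, 255, 226], [-59, -7, 41, 251, 239], [-58, 9, 82, 256, 229], [-57, 8, 74, 256, 231], [-57, 7, 49, 256, 237], [-56, 0, 77, 253, 231], [-55, -1, 61, 253, 235], [-55, 0, 87, 253, 229], [-53, -16, 57, 248, 237], [-52, -3, 86, 252, 230], [-50, 5, 74, 255, 233], [-45, 24, 60, 262, 237], [-41, -13, 83, 249, 234], [-39, -14, 81, 249, 235], [-38, -13, 91, 249, 233], [-37, -10, 108, 250, 229], [-37, 20, 86, 261, 233], [-36, -21, 61, 247, 241], [-35, -12, 77, 250, 237], [-34, -9, 82, 251, 236], [-33, -8, 95, 251, 233], [-31, 19, 67, 261, 239], [-23, -16, 66, 249, 243], [-12, -2, 41, 255, 251], [-9, 21, 70, 263, 244], [-4, 0, 42, 256, 253], [-2, 18, 71, 262, 246], [1, 1, 72, 256, 247], [2, -19, 73, 249, 248], [4, -11, 74, 252, 248]]
top 84 [[-31, 20, 63, 222, 243], [-29, 22, 65, 222, 244], [-26, 18, 62, 220, 244], [-24, 20, 68, 220, 245], [-23, 21, 65, 220, 246], [-21, 23, 69, 220, 247]
[... 158 characters left out ...]
 43, 212, 246], [-10, 21, 73, 216, 250], [-9, -2, 42, 210, 245], [-8, 20, 75, 215, 250], [-8, 22, 71, 216, 251], [-7, -5, 40, 209, 245], [-6, 3, 43, 211, 247], [-6, 6, 42, 212, 248], [-5, -3, 41, 209, 246], [-5, 1, 41, 210, 247], [-4, 22, 71, 215, 252], [-4, -5, 42, 208, 246], [-3, 21, 72, 214, 252], [-2, 12, 71, 211, 250], [-2, -3, 71, 206, 246], [-2, 19, 75, 213, 252], [-1, 22, 74, 214, 253], [-1, 11, 74, 210, 250], [-1, 14, 77, 211, 251], [0, 18, 76, 212, 252], [0, 20, 74, 213, 253], [0, -9, 77, 203, 245], [1, -6, 77, 204, 246], [1, 16, 76, 211, 252], [2, 0, 75, 206, 248], [2, 4, 75, 207, 249], [2, -12, 73, 202, 245], [2, 7, 73, 208, 250], [26, -15, 39, 197, 253], [28, -29, 39, 192, 250]]
```

The lever lagged in the pads and stands at about 1.63. I'll release it and push it over from the -x side with the fingers shut.

Request:
send_rows(increments=[[0,0,-1,0,0,0],[0,0,0,0,0,0],[0,0,-20,0,0,0],[0,0,-22,0,0,0],[-15,0,0,0,0,0]], grip=-0.1)

```text
time: 18.92
tool_pos: [494.4, 258.3, 82.1]
tcp_rot: [179.9, 0.1, 139.7]
ft_force: [-0.0, -0.0, -0.2]
finger_gap: 46.6
grip_force: 0.0
```

Request:
send_rows(increments=[[-15,-0.8,0,0,0,0],[-15,0,0,0,0,0],[0,0,16,0,0,0],[0,0,16,0,0,0],[0,0,16,0,0,0]], grip=1)

```text
time: 19.55
tool_pos: [514.6, 237.5, 30.5]
tcp_rot: [-179.9, -0.1, 139.6]
ft_force: [0.5, -0.5, -0.2]
finger_gap: 0.0
grip_force: 0.0
```

```bash
python3 -c "
from lk import *
look(n=18)"
```

```text
19.55 tcp true [-89.55026275   1.25328577  66.76569524] [-1.799e+02 -1.000e-01  1.396e+02] [ 0.5 -0.5 -0.2] 0.0
scene red 45 [-60.  -7.  58.] [-50.   8.  97.] [-55.2   1.8  77.4]
scene 194 [[-69, 15, 52, 258, 233], [-66, -12, 55, 249, 234], [-62, 23, 54, 261, 234], [-58, 2, 53, 254, 236], [-57, 10, 48, 257, 237], [-57, 5, 75, 255, 231], [-56, -6, 78, 251, 231], [-55, 7, 55, 256, 236], [-55, -1, 66, 253, 234], [-54, 3, 87, 254, 229], [-52, 0, 94, 253, 228], [-49, -16, 58, 248, 238], [-40, -20, 60, 247, 240], [-29, -16, 67, 249, 241], [-17, -20, 69, 248, 244], [-8, 4, 44, 257, 251], [-4, 0, 41, 256, 253], [-1, -19, 74, 249, 247], [1, 17, 74, 262, 246], [2, 3, 74, 257, 247]]
top 207 [[-69, 21, 55, 233, 231], [-65, 15, 56, 230, 231], [-60, 10, 60, 227, 231], [-57, 10, 62, 226, 232], [-53, 20, 58, 228, 236], [-46, 19, 59, 226, 238], [-42, 22, 60, 226, 240], [-38, -17, 62, 212, 231], [-33, -16, 63, 211, 233], [-26, 18, 67, 220, 244], [-21, 23, 66, 220, 247], [-15, 20, 71, 217, 248], [-11, 8, 42, 214, 247], [-8, -18, 71, 203, 240], [-6, 10, 42, 213, 249], [-3, -16, 73, 202, 242], [-1, 4, 76, 208, 248], [0, 2, 76, 207, 248], [1, 0, 75, 206, 248]]
```

Request:
send_rows(increments=[[5,0,0,0,0,0],[5,0,0,0,0,0],[5,0,0,0,0,0],[4,0,0,0,0,0],[4,0,0,0,0,0]])

```text
time: 20.27
tool_pos: [498.6, 252.8, 33.3]
tcp_rot: [179.9, 0.0, 139.6]
ft_force: [2.7, -0.7, 0.6]
finger_gap: 0.0
grip_force: 0.8
```

Request:
send_rows(increments=[[3,0,0,0,0,0],[0,0,0,0,0,0]])

```text
time: 20.52
tool_pos: [495.6, 254.6, 32.6]
tcp_rot: [-180.0, -0.0, 139.6]
ft_force: [-0.1, 0.6, 0.6]
finger_gap: -0.1
grip_force: 0.1
```

```bash
python3 -c "
from lk import *
look(n=18)"
```

```text
20.525 tcp true [-64.03750988   0.54555797  68.89082131] [-180.    -0.   139.6] [-0.1  0.6  0.6] -0.1
scene red 37 [-47.  -5.  60.] [-37.   9.  95.] [-40.7   0.7  83.6]
scene 258 [[-66, 2, 108, 253, 221], [-59, 15, 96, 258, 225], [-57, 12, 99, 257, 225], [-56, 11, 83, 257, 229], [-55, -5, 100, 251, 226], [-53, 0, 97, 253, 227], [-52, -3, 107, 252, 225], [-50, -1, 87, 253, 230], [-47, 18, 58, 260, 237], [-44, 1, 69, 254, 236], [-42, 10, 90, 257, 231], [-40, -5, 95, 252, 231], [-39, -5, 84, 252, 234], [-32, -16, 56, 249, 243], [-17, -15, 51, 250, 248], [-9, 18, 54, 262, 248], [-2, 20, 57, 263, 249], [8, 4, 51, 258, 254], [13, -18, 61, 250, 254]]
top 148 [[-50, 24, 51, 229, 238], [-44, 23, 55, 227, 240], [-37, 24, 60, 225, 242], [-30, 22, 55, 223, 244], [-22, 23, 52, 221, 247], [-16, 20, 58, 218, 248], [-12, 22, 55, 218, 250], [-10, 0, 42, 211, 245], [-9, -2, 45, 210, 245], [-7, -5, 39, 209, 245], [-5, -3, 38, 209, 246], [-3, -1, 42, 209, 247], [1, -16, 58, 202, 244], [6, 19, 59, 212, 255], [8, -2, 53, 205, 250], [9, 12, 58, 209, 254], [10, 3, 55, 206, 252], [11, -2, 57, 204, 251], [12, -11, 51, 201, 249]]
```

Request:
send_rows(increments=[[2,0,0,0,0,0],[1,0,0,0,0,0],[0,0,0,0,0,0]])

```text
time: 21.0
tool_pos: [493.9, 256.0, 32.6]
tcp_rot: [-180.0, 0.0, 139.6]
ft_force: [3.4, -3.1, -1.2]
finger_gap: -0.1
grip_force: 1.9
```

Request:
send_rows(increments=[[1,0,0,0,0,0],[0,0,0,0,0,0]])

```text
time: 21.25
tool_pos: [493.8, 256.1, 32.8]
tcp_rot: [180.0, 0.1, 139.6]
ft_force: [6.1, -5.9, -2.1]
finger_gap: -0.3
grip_force: 3.4
```

The lever is against its stop at about 1.9. Next I'll retreat, rise and go over the bar. Before using tilt, I'll test whether the 36 mm offset follows the tool or the world.

Request:
send_rows(increments=[[-12,0,0,0,0,0],[0,0,-25,0,0,0],[0,0,-25,0,0,0],[30,0,-8,0,0,0],[30,0,-8,0,0,0]])

```text
time: 21.88
tool_pos: [456.2, 288.5, 99.3]
tcp_rot: [180.0, -0.0, 139.6]
ft_force: [0.1, 0.6, 0.6]
finger_gap: -0.1
grip_force: 0.0
```

Request:
send_rows(increments=[[26,0,0,0,0,0],[0,0,0,0,0,0],[0,0,0,0,0,0]])

```text
time: 22.25
tool_pos: [436.9, 304.7, 98.7]
tcp_rot: [-180.0, -0.0, 139.6]
ft_force: [0.1, -0.4, -1.2]
finger_gap: -0.2
grip_force: 0.0
```

```bash
cat > tip.py <<'E'
from lk import *
s,p,R=cur(); print("tcp",tof(p)+[0,0,36.3],s["tcp_rot"].round(1))
S=r.snapshot("scene"); Q=cloud(S); a=np.radians(FY); d=Q[...,:2]-F
f=np.stack([d@[np.cos(a),np.sin(a)],d@[-np.sin(a),np.cos(a)],Q[...,2]],-1); t=tof(p)
k=(abs(f[...,0]-t[0])<60)&(abs(f[...,1]-t[1])<17)&(f[...,2]>90)&(f[...,2]<170)
v,u=np.nonzero(k)
for y in sorted(set(v))[::-1][:22]:
    c=f[y,u[v==y]]; print(y,u[v==y].min(),u[v==y].max(),np.median(c,0).round(0).astype(int))
E
python3 tip.py
```

```text
tcp [ 13.14455625   0.3998694  134.99764603] [-180.    -0.   139.6]
237 255 259 [ 24   2 140]
236 253 259 [ 24   0 145]
235 252 261 [ 23   1 148]
234 252 261 [ 24   1 151]
233 252 262 [ 21   3 153]
232 252 261 [ 23   1 158]
231 252 261 [ 23   2 162]
230 252 261 [ 22   0 165]
229 252 261 [ 22   8 169]
```

Request:
send_rows(increments=[[0,0,0,0,0.17,0],[0,0,0,0,0.17,0],[0,0,0,0,0.17,0],[0,0,0,0,0,0],[0,0,0,0,0,0]])

```text
time: 22.92
tool_pos: [437.1, 304.4, 98.4]
tcp_rot: [-180.0, -29.1, 139.5]
ft_force: [-0.2, 0.5, 0.8]
finger_gap: -0.1
grip_force: 0.0
```

```bash
python3 tip.py
```

```text
tcp [ 12.83561037   0.52234118 134.69697333] [-180.   -29.1  139.5]
234 254 254 [-32   0  91]
233 254 257 [-34   3  92]
232 253 258 [  2   1 136]
231 254 258 [  2   3 139]
230 252 258 [ -1   0 141]
229 251 260 [ -1   1 144]
228 251 260 [ -2   2 147]
227 251 260 [ -4   2 148]
226 251 260 [ -6   2 151]
225 251 260 [ -8   3 154]
224 250 260 [-10   2 154]
223 250 260 [ -9   2 158]
222 250 260 [-10   2 162]
221 250 260 [-13   2 163]
220 250 260 [-15   3 164]
219 250 260 [-16   4 168]
218 248 260 [-20   8 168]
217 255 255 [-24   4 166]
216 255 255 [-28   5 167]
214 255 255 [-35   5 167]
213 255 255 [-36   6 170]
212 255 255 [-39   6 170]
```

The tilted tip shows up at about x 2, z 136. That fits the offset lying along the tool axis, so the true tip is the reported TCP minus 36.3 along tool z. Now I'll straighten up and press the bar down vertically.

Request:
send_rows(increments=[[0,0,0,0,-0.17,0],[0,0,0,0,-0.17,0],[0,0,0,0,-0.168,0],[0,0,0,0,0,0]])

```text
time: 23.48
tool_pos: [434.7, 308.6, 101.2]
tcp_rot: [179.7, 0.1, 140.1]
ft_force: [-1.0, -0.3, 0.7]
finger_gap: 0.2
grip_force: 0.0
```

Request:
send_rows(increments=[[-0.8,0,25,0,0,0],[0,0,25,0,0,0],[0,0,25,0,0,0],[0,0,0,0,0,0],[0,0,0,0,0,0]])

```text
time: 24.1
tool_pos: [437.8, 304.8, 25.0]
tcp_rot: [179.9, -0.1, 139.6]
ft_force: [-0.3, 1.1, -0.1]
finger_gap: 0.2
grip_force: 0.0
```

```bash
python3 -c "
from lk import *
look(lo=(-70,-30,38),hi=(30,30,80),n=14,c=('scene',))"
```

```text
24.1 tcp true [12.55577257 -0.2556725  61.28782549] [ 1.799e+02 -1.000e-01  1.396e+02] [-0.3  1.1 -0.1] 0.2
scene 79 [[-58, 7, 39, 256, 239], [-15, -15, 53, 250, 248], [-9, 21, 53, 263, 248], [-3, -17, 49, 250, 252], [1, -17, 50, 250, 253], [7, -15, 52, 251, 254], [11, 13, 47, 261, 255], [12, 13, 53, 261, 254], [13, -18, 56, 250, 255], [17, -10, 76, 253, 251], [20, -7, 80, 254, 251], [22, -5, 73, 255, 253], [22, -8, 74, 254, 253], [23, -2, 78, 256, 252], [24, 6, 73, 259, 253], [25, 8, 78, 260, 252]]
```

Request:
send_rows(increments=[[-0.5,0,5,0,0,0],[0,0,5,0,0,0],[0,0,4,0,0,0],[0,0,4,0,0,0],[0,0,0,0,0,0]])

```text
time: 24.78
tool_pos: [437.0, 304.0, 5.1]
tcp_rot: [-179.9, -0.1, 139.6]
ft_force: [0.0, 0.4, -0.4]
finger_gap: 0.1
grip_force: 0.0
```

Request:
send_rows(increments=[[0,0,3,0,0,0],[0,0,2,0,0,0],[0,0,0,0,0,0]])

```text
time: 25.15
tool_pos: [437.2, 304.2, 0.5]
tcp_rot: [-180.0, -0.1, 139.6]
ft_force: [0.0, -0.8, 0.2]
finger_gap: -0.2
grip_force: 0.0
```

Request:
send_rows(increments=[[0,0,2,0,0,0],[0,0,0,0,0,0]])

```text
time: 25.4
tool_pos: [437.3, 304.2, -1.5]
tcp_rot: [-180.0, -0.1, 139.6]
ft_force: [0.3, -0.5, 0.5]
finger_gap: 0.1
grip_force: 0.0
```

Request:
send_rows(increments=[[0,0,1,0,0,0],[0,0,0,0,0,0]])

```text
time: 25.65
tool_pos: [437.4, 304.2, -2.4]
tcp_rot: [-180.0, -0.1, 139.6]
ft_force: [-0.6, 0.4, -0.6]
finger_gap: -0.1
grip_force: 0.0
```

```bash
python3 -c "
from lk import *
look(lo=(-50,-26,25),hi=(22,26,66),n=30,c=('scene','top'))"
```

```text
25.65 tcp true [12.51708614  0.48579    33.93277088] [-1.800e+02 -1.000e-01  1.396e+02] [-0.6  0.4 -0.6] -0.1
scene 67 [[-11, 21, 33, 263, 252], [-7, -17, 41, 250, 253], [-4, 23, 37, 264, 253], [-2, 20, 35, 263, 254], [-2, 20, 40, 263, 253], [0, -18, 37, 250, 256], [2, 19, 35, 263, 255], [4, -15, 36, 251, 257], [6, -13, 33, 252, 258], [7, -16, 35, 251, 258], [8, -19, 33, 250, 259], [9, 21, 30, 264, 258], [10, -16, 34, 251, 259], [15, -5, 29, 255, 261], [16, -5, 62, 255, 254], [17, 11, 38, 261, 259], [18, -5, 51, 255, 257], [18, -10, 61, 253, 255], [18, 0, 28, 257, 262], [18, -6, 29, 255, 262], [19, 12, 62, 261, 254], [19, 2, 29, 258, 262], [19, 11, 45, 261, 258], [20, -6, 40, 255, 260], [20, 11, 54, 261, 256], [20, 12, 59, 261, 255], [21, -8, 55, 254, 257], [21, 3, 61, 258, 255], [21, -5, 59, 255, 256], [21, -9, 42, 254, 260], [22, 14, 51, 262, 257], [22, 0, 41, 257, 260], [22, 14, 47, 262, 258], [22, -1, 28, 257, 263]]
top red 44 [-55. -16.   9.] [-36.   9.  95.] [-46.    1.8  85. ]
top 41 [[-50, -20, 51, 215, 227], [-49, 18, 52, 227, 237], [-49, -16, 54, 216, 228], [-49, 22, 54, 22
[... 239 characters left out ...]
-44, -19, 50, 214, 229], [-44, 20, 52, 226, 239], [-44, -16, 48, 215, 230], [-44, 22, 47, 227, 240], [-43, 17, 48, 225, 239], [-42, 21, 48, 226, 240], [-42, 24, 48, 227, 241], [-41, 19, 50, 225, 240], [-40, 23, 51, 226, 241], [-39, 21, 49, 225, 241], [-38, 23, 41, 226, 242], [-37, 18, 46, 224, 241], [-37, 22, 46, 225, 242], [-36, 20, 47, 224, 242], [-35, 23, 45, 225, 243], [-34, 18, 49, 223, 242], [-34, 22, 47, 224, 243], [-32, 20, 47, 223, 243], [-32, 23, 45, 224, 244], [-31, 17, 44, 222, 243], [-30, 21, 46, 223, 244], [-30, 24, 44, 224, 245], [-29, 19, 47, 222, 244], [-28, 22, 45, 223, 245], [-27, 21, 45, 222, 245], [-25, 19, 47, 221, 245], [-25, 22, 43, 222, 246], [-23, 23, 43, 222, 247]]
```

The bar ends are at about (9, ±19, 32), so the bar is down behind the hook. Next I'll plan a tilted entry behind the bar, the push to -x, and straightening up.

```bash
cat >> pl.py <<'E'
def tp(x,z,lean=0,n=1,y=0):
    R=rot(FY,lean); return (fw(x,y,z)+36.3*R.apply([0,0,1]),R,n)
def truth(p,R): return tof(p-36.3*R.apply([0,0,1]))
E
python3 - <<'E'
from pl import *
s,p,R=cur(); print(truth(p,R))
plan([tp(13,52,0,2),tp(24,52,-14,3),tp(24,40,-14,2),tp(24,34.8,-14,2)])
print("push"); plan([tp(14,34.5,-14,5),tp(12,31.8,0,4),tp(7.4,31.8,0,3)],start=tp(24,34.8,-14)[:2])
E
```

```text
[12.45903099  0.46981695 33.97124169]
[[0.3, 0.2, -9.0, -0.0, -0.001, 0.0], [0.2, 0.2, -9.0, -0.0, -0.001, 0.0]]
[[6.6, -0.0, -0.4, 0.0, 0.081, 0.0], [6.6, 0.0, 0.2, -0.0, 0.081, -0.0], [6.6, -0.0, 0.7, 0.0, 0.081, 0.0]]
[[-1.5, -0.0, 5.8, 0.0, 0.0, 0.0], [-1.5, -0.0, 5.8, 0.0, 0.0, 0.0]]
[[-0.6, -0.0, 2.5, 0.0, 0.0, 0.0], [-0.6, -0.0, 2.5, 0.0, 0.0, 0.0]]
push
[[-2.0, 0.0, -0.4, 0.0, 0.0, 0.0], [-2.0, 0.0, -0.4, 0.0, 0.0, 0.0], [-2.0, -0.0, -0.4, 0.0, 0.0, 0.0], [-2.0, 0.0, -0.4, 0.0, 0.0, 0.0], [-2.0, 0.0, -0.4, 0.0, 0.0, 0.0]]
[[-2.8, 0.0, 0.3, -0.0, -0.061, 0.0], [-2.8, -0.0, 0.4, 0.0, -0.061, -0.0], [-2.8, 0.0, 0.6, 0.0, -0.061, 0.0], [-2.7, 0.0, 0.8, -0.0, -0.061, 0.0]]
[[-1.5, -0.0, -0.0, 0.0, 0.0, 0.0], [-1.5, 0.0, 0.0, 0.0, 0.0, 0.0], [-1.5, -0.0, -0.0, 0.0, 0.0, 0.0]]
```

Request:
send_rows(increments=[[0.3,0.2,-9,0,0,0],[0.2,0.2,-9,0,0,0],[6.6,0,-0.4,0,0.081,0],[6.6,0,0.2,0,0.081,0],[6.6,0,0.7,0,0.081,0]])

```text
time: 26.38
tool_pos: [422.8, 318.3, 18.2]
tcp_rot: [179.9, -14.1, 139.7]
ft_force: [-0.7, -0.3, -0.1]
finger_gap: -0.2
grip_force: 0.0
```

Request:
send_rows(increments=[[-1.5,0,5.8,0,0,0],[-1.5,0,5.8,0,0,0],[0,0,0,0,0,0],[0,0,0,0,0,0]])

```text
time: 26.88
tool_pos: [421.9, 317.9, 4.9]
tcp_rot: [-180.0, -14.0, 139.7]
ft_force: [-0.3, 0.3, 0.2]
finger_gap: 0.3
grip_force: 0.0
```

```bash
python3 -c "
from lk import *
s,p,R=cur(); print(truth(p,R))
plan([tp(24,34.8,-14,2)])
look(lo=(-50,-26,25),hi=(22,26,66),n=24,c=('scene',))"
```

```text
[2.43480741e+01 3.15102424e-02 4.01412520e+01]
[[-0.8, 0.0, 2.5, -0.0, -0.0, 0.001], [-0.8, 0.0, 2.5, -0.0, -0.0, 0.001]]
26.875 tcp true [33.13419455  0.04376861 41.22060552] [-180.   -14.   139.7] [-0.3  0.3  0.2] 0.3
scene 42 [[-50, 6, 31, 256, 243], [-48, -20, 46, 247, 241], [-48, -20, 51, 247, 240], [-43, -17, 51, 248, 241], [-42, -18, 49, 248, 242], [-41, -15, 44, 249, 243], [-41, -21, 51, 247, 242], [-40, -15, 51, 249, 242], [-38, -18, 49, 248, 243], [-11, -19, 41, 249, 252], [-11, 21, 38, 263, 251], [-10, -16, 42, 250, 252], [-9, -16, 38, 250, 253], [-7, -19, 42, 249, 253], [-7, 21, 38, 263, 252], [-6, -20, 38, 249, 254], [-6, 23, 34, 264, 253], [-5, 20, 36, 263, 253], [-4, -17, 40, 250, 254], [-3, -17, 36, 250, 255], [-2, 23, 35, 264, 254], [-1, -18, 30, 250, 257], [-1, 22, 31, 264, 255], [0, 20, 38, 263, 254], [0, 19, 29, 263, 256], [0, -18, 37, 250, 256], [1, -15, 32, 251, 257], [2, 19, 35, 263, 255], [4, -13, 31, 252, 258], [6, 22, 35, 264, 256], [6, 21, 31, 264, 257], [7, -18, 36, 250, 258], [7, -16, 36, 251, 258], [8, 18, 34, 263, 257], [8, -10, 31, 253, 259], [9, -19, 34, 250, 259], [9, -13, 33, 252, 259], [12, -16, 37, 251, 259], [18, -6, 29, 255, 262], [19, -3, 26, 256, 263], [20, -11, 50, 253, 258], [21, 11, 25, 261, 263]]
```

Request:
send_rows(increments=[[-0.8,0,2.5,0,0,0],[-0.8,0,2.7,0,0,0],[0,0,0,0,0,0]])

```text
time: 27.3
tool_pos: [422.2, 317.3, -0.9]
tcp_rot: [-180.0, -14.1, 139.6]
ft_force: [-0.3, -0.8, -0.2]
finger_gap: 0.1
grip_force: 0.0
```

Request:
send_rows(increments=[[-2,0,-0.4,0,0,0],[-2,0,-0.4,0,0,0],[-2,0,-0.4,0,0,0],[0,0,0,0,0,0]])

```text
time: 27.8
tool_pos: [427.4, 313.4, -0.8]
tcp_rot: [180.0, -14.0, 139.6]
ft_force: [0.4, 0.0, -0.7]
finger_gap: -0.5
grip_force: 0.0
```

```bash
python3 -c "
from lk import *
s,p,R=cur(); print(truth(p,R))
look(lo=(-50,-26,25),hi=(22,26,66),n=24,c=('scene','top'))"
```

```text
[ 1.72342526e+01 -3.94049635e-03  3.44120276e+01]
27.8 tcp true [ 2.60369003e+01 -8.79601617e-03  3.54955063e+01] [180.  -14.  139.6] [ 0.4  0.  -0.7] -0.5
scene 84 [[-47, -20, 52, 247, 240], [-45, -17, 50, 248, 241], [-41, -15, 45, 249, 243], [-13, 21, 39, 263, 250], [-11, 21, 38, 263, 251], [-7, 21, 38, 263, 252], [-5, 20, 31, 263, 254], [-3, -17, 37, 250, 255], [0, 22, 32, 264, 255], [3, -15, 35, 251, 257], [4, 22, 33, 264, 256], [6, -16, 34, 251, 258], [8, -10, 31, 253, 259], [9, -19, 34, 250, 259], [15, 10, 66, 260, 252], [15, -2, 64, 256, 253], [17, -5, 63, 255, 254], [18, 12, 56, 261, 255], [18, -8, 48, 254, 258], [18, -10, 66, 253, 254], [19, 6, 58, 259, 255], [19, -11, 58, 253, 256], [20, -5, 53, 255, 257], [20, -11, 63, 253, 255], [20, -5, 58, 255, 256], [20, 14, 50, 262, 257], [21, -6, 50, 255, 258], [21, 0, 58, 257, 256]]
top 34 [[-49, 19, 55, 227, 237], [-49, 22, 53, 228, 238], [-47, 20, 55, 227, 238], [-47, 23, 47, 228, 239], [-46, 18, 51, 226, 238], [-46, 22, 54, 227, 239], [-44, 19, 50, 226, 239], [-44, 23, 52, 227, 240], [-43, 17, 44, 225, 239], [-42, 21, 48, 226, 240], [-42, 24, 46, 227, 241], [-41, 19, 51, 225, 240], [-40, 22, 48, 226, 241], [-39, 21, 52, 225, 241], [-39, 24, 49, 226, 242], [-37, 18, 45, 224, 241], [-37, 22, 49, 225, 242], [-35, 20, 46, 224, 242], [-35, 23, 47, 225, 243], [-34, 21, 43, 224, 243], [-32, 20, 47, 223, 243], [-32, 23, 47, 224, 244], [-30, 21, 46, 223, 244], [-30, 24, 43, 224, 245], [-28, 22, 45, 223, 245], [-27, 20, 43, 222, 245], [-25, 22, 42, 222, 246], [-23, 23, 40, 222, 247], [-22, 22, 43, 221, 247], [-20, 23, 43, 221, 248], [18, 16, 52, 208, 258], [19, 15, 62, 207, 258], [21, 12, 52, 206, 258], [21, 15, 52, 207, 259]]
```

Request:
send_rows(increments=[[-2,0,-0.4,0,0,0],[-2,0,-0.4,0,0,0],[0,0,0,0,0,0]])

```text
time: 28.28
tool_pos: [430.4, 311.0, -0.7]
tcp_rot: [180.0, -14.0, 139.6]
ft_force: [-2.4, 0.6, 4.1]
finger_gap: -0.0
grip_force: 1.8
```

```bash
python3 -c "
from lk import *
s,p,R=cur(); print(truth(p,R))
look(lo=(-20,-26,25),hi=(16,26,45),n=44,c=('scene',))
look(lo=(-70,-12,56),hi=(-10,12,100),n=24,c=('scene','top'))"
```

```text
[13.4051278  -0.18591512 34.51896999]
28.275 tcp true [22.21439748 -0.19638407 35.60410583] [180.  -14.  139.6] [-2.4  0.6  4.1] -0.0
scene 37 [[-17, 22, 39, 263, 249], [-16, -19, 36, 249, 252], [-15, -16, 40, 250, 251], [-14, -18, 41, 249, 251], [-12, -19, 31, 249, 254], [-10, -19, 38, 249, 253], [-9, -16, 43, 250, 252], [-8, -16, 39, 250, 253], [-8, 21, 41, 263, 251], [-7, 21, 38, 263, 252], [-7, 20, 34, 263, 253], [-6, -17, 38, 250, 254], [-4, -17, 35, 250, 255], [-1, -17, 34, 250, 256], [0, -15, 31, 251, 257], [0, 22, 33, 264, 255], [1, 19, 38, 263, 254], [1, 22, 38, 264, 254], [2, -18, 34, 250, 257], [2, -15, 29, 251, 258], [2, 19, 36, 263, 255], [4, -18, 32, 250, 258], [4, 22, 28, 264, 257], [5, 19, 35, 263, 256], [6, 22, 35, 264, 256], [6, 19, 32, 263, 257], [7, -8, 25, 254, 260], [8, -19, 32, 250, 259], [8, -13, 31, 252, 259], [8, -16, 32, 251, 259], [8, 21, 29, 264, 258], [9, -10, 33, 253, 259], [11, -16, 31, 251, 260], [12, 18, 35, 263, 258], [13, -5, 31, 255, 260], [13, -5, 27, 255, 261], [15, 6, 27, 259, 261]]
28.325 tcp true [22.16500914 -0.18840817 35.59063889] [180.  -14.  139.6] [-2.5  1.2  3.5] 0.2
scene 1 [[-11, 5, 88, 257, 240]]
top 1 [[-64, 10, 57, 228, 230]]
```

The finger corner rode over the bar: the force is mostly upward and the bar is still at x of about 8. I'll re-enter turned 90°. The pad is then 22 mm wide across y and fits the notch, so the tip can go lower.

```bash
cat >> pl.py <<'E'
def tq(x,z,lean=0,n=1,y=-0.7):
    R=Ro.from_euler("z",FY,degrees=True)*Ro.from_euler("y",lean,degrees=True)*Ro.from_euler("z",-90,degrees=True)*Ro.from_euler("x",180,degrees=True)
    return (fw(x,y,z)+36.3*R.apply([0,0,1]),R,n)
E
python3 - <<'E'
from pl import *
plan([tp(20,62,0,3),tq(27,62,0,10),tq(27,48,-13,3)])
E
```

```text
[[1.4, -0.1, -8.7, 0.0, -0.082, 0.0], [0.7, -0.1, -8.8, 0.0, -0.082, 0.0], [-0.0, -0.1, -8.8, 0.0, -0.082, 0.0]]
[[0.7, 0.1, 0.0, 0.0, -0.0, 0.157], [0.7, -0.0, -0.0, 0.0, -0.0, 0.157], [0.7, -0.1, -0.0, -0.0, -0.0, 0.157], [0.7, -0.3, -0.0, 0.0, -0.0, 0.157], [0.6, -0.4, -0.0, -0.0, -0.0, 0.157]]
[[0.5, -0.4, -0.0, 0.0, -0.0, 0.157], [0.5, -0.5, -0.0, -0.0, -0.0, 0.157], [0.4, -0.6, -0.0, 0.0, -0.0, 0.157], [0.3, -0.6, -0.0, -0.0, -0.0, 0.157], [0.2, -0.7, -0.0, -0.0, -0.0, 0.157]]
[[-0.0, -2.7, 4.4, 0.076, 0.0, 0.0], [0.0, -2.4, 4.5, 0.076, 0.0, -0.0], [-0.0, -2.0, 4.7, 0.076, 0.0, 0.0]]
```

Request:
send_rows(increments=[[1.4,0,-8.7,0,-0.082,0],[0.7,0,-8.8,0,-0.082,0],[0,0,-8.8,0,-0.082,0],[0.7,0.1,0,0,0,0.157],[0.7,0,0,0,0,0.157]])

```text
time: 29.05
tool_pos: [431.0, 310.6, 25.3]
tcp_rot: [179.9, 0.1, 121.4]
ft_force: [0.0, -0.3, -0.7]
finger_gap: 0.3
grip_force: 0.0
```

Request:
send_rows(increments=[[0.7,-0.1,0,0,0,0.157],[0.7,-0.3,0,0,0,0.157],[0.6,-0.4,0,0,0,0.157],[0.5,-0.4,0,0,0,0.157],[0.5,-0.5,0,0,0,0.157]])

```text
time: 29.68
tool_pos: [428.8, 312.7, 25.0]
tcp_rot: [179.9, 0.0, 76.4]
ft_force: [-0.3, 0.3, 0.5]
finger_gap: -0.1
grip_force: 0.0
```

Request:
send_rows(increments=[[0.4,-0.6,0,0,0,0.157],[0.3,-0.6,0,0,0,0.157],[0.2,-0.7,0,0,0,0.157],[0,0,0,0,0,0],[0,0,0,0,0,0]])

```text
time: 30.3
tool_pos: [427.2, 314.5, 25.1]
tcp_rot: [179.9, 0.0, 49.9]
ft_force: [-0.2, 0.6, 0.7]
finger_gap: 0.4
grip_force: 0.0
```

```bash
python3 -c "
from lk import *
s,p,R=cur(); print(truth(p,R))
plan([tq(27.5,48,-13,3),tq(27.5,38,-13,3),tq(26.5,32.6,-13,3)])
look(lo=(-50,-26,25),hi=(17,26,60),n=40,c=('scene','top'))"
```

```text
[26.90867541 -0.74256051 61.43883779]
[[0.0, -2.9, 4.2, 0.076, 0.0, 0.002], [-0.0, -2.6, 4.4, 0.076, 0.0, 0.002], [-0.0, -2.3, 4.6, 0.076, 0.0, 0.002]]
[[-0.0, 0.7, 3.2, 0.0, 0.0, 0.0], [-0.0, 0.7, 3.2, 0.0, 0.0, 0.0], [-0.0, 0.7, 3.2, 0.0, 0.0, 0.0]]
[[-0.0, 0.7, 1.7, 0.0, 0.0, 0.0], [0.0, 0.7, 1.7, 0.0, 0.0, 0.0], [-0.0, 0.7, 1.7, 0.0, 0.0, 0.0]]
30.3 tcp true [26.86392965 -0.73988697 61.43886547] [179.9   0.   49.9] [-0.2  0.6  0.7] 0.4
scene 72 [[-49, -19, 58, 247, 238], [-49, -19, 54, 247, 239], [-48, -17, 50, 248, 240], [-48, -14, 46, 249, 241], [-47, -20, 47, 247, 241], [-47, -17, 48, 248, 241], [-43, -20, 48, 247, 242], [-42, -21, 44, 247, 243], [-42, -15, 48, 249, 242], [-42, -18, 49, 248, 242], [-39, -18, 44, 248, 244], [-38, -18, 49, 248, 243], [-36, -15, 50, 249, 243], [-36, -16, 46, 249, 244], [-34, -19, 40, 248, 246], [-34, -16, 44, 249, 245], [-33, -19, 46, 248, 245], [-31, -16, 44, 249, 246], [-29, -19, 42, 248, 247], [-28, -17, 42, 249, 247], [-24, 23, 39, 263, 247], [-23, -17, 40, 249, 249], [-23, -17, 44, 249, 248], [-21, -15, 38, 250, 250], [-18, -18, 41, 249, 250
[... 1608 characters left out ...]
, 48, 224, 242], [-35, 23, 47, 225, 243], [-34, 18, 45, 223, 242], [-34, 22, 48, 224, 243], [-32, 19, 46, 223, 243], [-32, 23, 46, 224, 244], [-30, 24, 42, 224, 245], [-28, 22, 43, 223, 245], [-25, 22, 43, 222, 246], [-23, 23, 41, 222, 247], [-20, 19, 39, 220, 247], [-18, 21, 39, 220, 248], [-17, 19, 39, 219, 248], [-15, 21, 42, 219, 249], [-13, 1, 27, 213, 245], [-12, 8, 29, 215, 247], [-11, 20, 40, 218, 250], [-11, 23, 35, 219, 251], [-10, 11, 35, 215, 248], [-10, 21, 39, 218, 251], [-9, 10, 44, 214, 248], [-8, 5, 45, 212, 247], [-8, 23, 38, 218, 252], [-7, 9, 27, 214, 249], [-6, 6, 42, 212, 248], [-5, 19, 36, 216, 252], [-3, 9, 28, 213, 250], [-1, 22, 36, 216, 254], [1, 23, 34, 216, 255]]
```

Request:
send_rows(increments=[[0,-2.9,4.2,0.076,0,0.002],[0,-2.6,4.4,0.076,0,0.002],[0,-2.3,4.6,0.076,0,0.002],[0,0.7,3.2,0,0,0],[0,0,0,0,0,0]])

```text
time: 31.02
tool_pos: [420.2, 320.1, 9.0]
tcp_rot: [-167.1, 0.1, 49.3]
ft_force: [0.3, -0.1, -0.3]
finger_gap: -0.2
grip_force: 0.0
```

```bash
python3 -c "
from lk import *
s,p,R=cur(); print(truth(p,R),s['tcp_rot'],s['ft_force'])
plan([tq(27,38,-13,2),tq(26.5,32.6,-13,3)])"
```

```text
[27.7014869  -0.46888474 44.36732536] [-1.67063225e+02  7.95788584e-02  4.93458978e+01] [ 0.2791818  -0.09176715 -0.33044244]
[[0.1, 1.0, 3.0, 0.001, 0.0, -0.002], [0.1, 1.0, 3.0, 0.001, 0.0, -0.002]]
[[0.0, 0.6, 1.7, 0.0, 0.0, 0.0], [-0.0, 0.6, 1.7, 0.0, 0.0, 0.0], [0.0, 0.6, 1.7, 0.0, 0.0, 0.0]]
```

Request:
send_rows(increments=[[0.1,1.0,3,0,0,-0.003],[0,1.0,3,0,0,0],[0,0,0,0,0,0]])

```text
time: 31.4
tool_pos: [420.5, 320.1, 2.9]
tcp_rot: [-167.0, 0.0, 49.5]
ft_force: [0.1, 0.0, -0.3]
finger_gap: -0.4
grip_force: 0.0
```

Request:
send_rows(increments=[[0,0.6,1.7,0,0,0],[0,0.6,1.7,0,0,0],[0,0,0,0,0,0]])

```text
time: 31.78
tool_pos: [421.1, 319.7, -0.7]
tcp_rot: [-167.0, 0.0, 49.5]
ft_force: [0.5, -1.2, 0.5]
finger_gap: -0.3
grip_force: 0.0
```

Request:
send_rows(increments=[[0,0.6,1.7,0,0,0],[0,0,0,0,0,0]])

```text
time: 32.02
tool_pos: [421.6, 320.4, -1.6]
tcp_rot: [-167.0, -0.1, 49.5]
ft_force: [-2.6, 2.5, 3.8]
finger_gap: 0.1
grip_force: 0.0
```

```bash
python3 -c "
from lk import *
s,p,R=cur(); print(truth(p,R),s['tcp_rot'],s['ft_force'])
print('push');plan([tq(18,31.8,-13,4),tq(13,29.9,0,4),tq(10.8,29.9,0,2)])"
```

```text
[26.79297318 -1.50286998 33.74213848] [-1.66964505e+02 -6.38922799e-02  4.94973352e+01] [-2.55712753  2.47047733  3.83779834]
push
[[-0.2, 2.3, -0.0, -0.0, -0.0, -0.0], [-0.2, 2.3, -0.0, -0.0, -0.0, -0.0], [-0.2, 2.3, -0.0, -0.0, -0.0, -0.0], [-0.2, 2.3, -0.0, -0.0, -0.0, -0.0]]
[[0.0, 3.4, -0.1, -0.057, 0.0, -0.0], [-0.0, 3.4, 0.1, -0.057, 0.0, -0.0], [0.0, 3.4, 0.3, -0.057, -0.0, 0.0], [0.0, 3.3, 0.5, -0.057, -0.0, 0.0]]
[[0.0, 1.1, 0.0, 0.0, 0.0, 0.0], [-0.0, 1.1, 0.0, 0.0, 0.0, 0.0]]
```

The lifted knuckles, ±46 mm at about 58 mm above the tip, seem to touch the lever's top. I'll set the lever back to about 1.68 so there is more room, then press the bar down again.

Run:
```python
from pl import *
plan([tq(27,45,-13,2),tq(27,76,0,4),tq(-12,76,0,3),tq(-33.5,76,0,5)])
```

```text
[[-0.4, -1.4, -5.5, -0.0, -0.001, -0.001], [-0.4, -1.4, -5.5, -0.0, -0.001, -0.001]]
[[0.0, 0.3, -7.8, -0.057, 0.0, -0.0], [-0.0, 0.7, -7.8, -0.057, 0.0, -0.0], [0.0, 1.2, -7.7, -0.057, -0.0, 0.0], [0.0, 1.6, -7.6, -0.057, -0.0, 0.0]]
[[-0.0, 13.0, 0.0, 0.0, 0.0, 0.0], [-0.0, 13.0, 0.0, 0.0, 0.0, 0.0], [-0.0, 13.0, 0.0, 0.0, 0.0, 0.0]]
[[0.0, 4.3, 0.0, 0.0, 0.0, 0.0], [0.0, 4.3, 0.0, 0.0, 0.0, 0.0], [0.0, 4.3, 0.0, 0.0, 0.0, 0.0], [0.0, 4.3, 0.0, 0.0, 0.0, 0.0], [0.0, 4.3, 0.0, 0.0, 0.0, 0.0]]
```

Request:
send_rows(increments=[[-0.4,-1.4,-5.5,0,0,0],[-0.4,-1.4,-5.5,0,0,0],[0,0.3,-7.8,-0.057,0,0],[0,0.7,-7.8,-0.057,0,0],[0,1.2,-7.7,-0.057,0,0]])

```text
time: 32.65
tool_pos: [425.8, 315.0, 32.4]
tcp_rot: [-176.9, -0.0, 49.5]
ft_force: [-0.7, 0.2, 0.1]
finger_gap: -0.3
grip_force: 0.0
```

Request:
send_rows(increments=[[0,1.6,-7.6,-0.057,0,0],[0,13,0,0,0,0],[0,13,0,0,0,0],[0,13,0,0,0,0],[0,0,0,0,0,0]])

```text
time: 33.28
tool_pos: [457.5, 287.2, 38.9]
tcp_rot: [180.0, 0.0, 49.3]
ft_force: [-0.7, 0.6, 0.6]
finger_gap: -0.0
grip_force: 0.0
```

```bash
python3 -c "
from lk import *
s,p,R=cur(); print(truth(p,R),s['tcp_rot'],s['ft_force'])
look(lo=(-12,-26,25),hi=(17,26,60),n=20,c=('scene','top'))
plan([tq(-33.5,76,0,5)])"
```

```text
[-13.86762668   0.36024964  75.19292714] [1.79964548e+02 3.12513346e-02 4.93457216e+01] [-0.66732269  0.57750911  0.60557419]
33.275 tcp true [-13.88999915   0.38014855  75.19293948] [180.    0.   49.3] [-0.7  0.6  0.6] -0.0
scene 99 [[-12, -2, 36, 255, 252], [-11, 1, 42, 256, 251], [-10, -5, 39, 254, 252], [-9, 6, 29, 258, 254], [-8, 21, 36, 263, 252], [-7, 3, 32, 257, 254], [-6, 3, 42, 257, 252], [-6, -5, 40, 254, 253], [-5, 9, 29, 259, 255], [-4, 23, 32, 264, 254], [-3, -17, 32, 250, 256], [-2, 20, 36, 263, 254], [-1, 2, 27, 257, 257], [0, 19, 34, 263, 255], [2, -15, 34, 251, 257], [4, 13, 30, 261, 257], [6, 4, 30, 258, 258], [7, 13, 29, 261, 258], [8, -4, 34, 255, 258], [9, 1, 30, 257, 259], [10, 21, 36, 264, 257], [11, 6, 31, 259, 259], [12, -2, 34, 256, 259], [14, 6, 26, 259, 261], [15, 3, 28, 258, 261]]
top 24 [[-5, 19, 37, 216, 252], [-4, 23, 40, 217, 253], [-3, 21, 37, 216, 253], [-1, 18, 33, 215, 253], [-1, 22, 34, 216, 254], [1, 21, 39, 215, 254], [1, 23, 33, 216, 255], [3, 21, 34, 215, 255], [4, 19, 34, 214, 255], [5, 23, 33, 215, 256], [5, 14, 35, 212, 254], [6, 17, 32, 213, 255], [6, 21, 31, 214, 256], [7, 16, 35, 212, 255], [7, 11, 28, 211, 254], [7, 19, 36, 213, 256], [8, 22, 31, 214, 257], [9, 14, 34, 211, 255], [9, 17, 34, 212, 256], [10, 20, 26, 213, 257], [11, 11, 29, 210, 255], [12, 10, 31, 209, 255], [14, 10, 26, 209, 256], [16, 9, 27, 208, 256]]
[[0.2, 4.2, -0.2, 0.0, 0.0, -0.001], [0.2, 4.2, -0.2, 0.0, 0.0, -0.001], [0.2, 4.2, -0.2, 0.0, 0.0, -0.001], [0.2, 4.2, -0.2, 0.0, 0.0, -0.001], [0.2, 4.2, -0.2, 0.0, 0.0, -0.001]]
```

Request:
send_rows(increments=[[0.2,4.2,0,0,0,0],[0.2,4.2,0,0,0,0],[0,4.2,0,0,0,0],[0,4.2,0,0,0,0],[0,3.5,0,0,0,0]])

```text
time: 34.0
tool_pos: [472.5, 275.6, 39.4]
tcp_rot: [179.9, -0.0, 49.5]
ft_force: [-1.7, 1.5, 1.7]
finger_gap: -0.3
grip_force: 1.0
```

Request:
send_rows(increments=[[0,0,0,0,0,0],[0,-15,0,0,0,0],[0,-15,0,0,0,0],[0,-14,0,0,0,0],[0,0,0,0,0,0]])

```text
time: 34.62
tool_pos: [437.6, 305.2, 39.1]
tcp_rot: [180.0, 0.0, 49.6]
ft_force: [-0.2, -0.7, -0.5]
finger_gap: 0.2
grip_force: 0.0
```

```bash
python3 -c "
from lk import *
s,p,R=cur(); print(truth(p,R),s['tcp_rot'],s['ft_force'])
look(lo=(-12,-26,25),hi=(17,26,60),n=20,c=('scene','top'))
plan([tq(13,62,0,1),tq(13,42,0,4),tq(12.5,34,0,4)])"
```

```text
[13.02949515 -0.41386721 75.43761327] [1.79953255e+02 1.01692600e-02 4.96056054e+01] [-0.16058884 -0.72899937 -0.4670758 ]
34.625 tcp true [12.99987882 -0.40742733 75.43762592] [180.    0.   49.6] [-0.2 -0.7 -0.5] 0.2
scene 85 [[-11, -16, 49, 250, 250], [-8, 1, 41, 256, 252], [-7, 9, 40, 259, 252], [-5, -2, 40, 255, 253], [-5, 6, 39, 258, 253], [-4, 0, 27, 256, 256], [-3, -6, 26, 254, 257], [-1, 5, 25, 258, 257], [1, -1, 29, 256, 257], [3, 19, 50, 263, 252], [4, -1, 29, 256, 258], [4, -4, 39, 255, 256], [5, 19, 44, 263, 254], [5, -1, 44, 256, 255], [6, 7, 25, 259, 259], [7, 10, 43, 260, 255], [7, 2, 46, 257, 255], [8, -13, 45, 252, 256], [9, 7, 33, 259, 258], [11, 1, 28, 257, 260], [13, 3, 26, 258, 261], [17, -3, 27, 256, 262]]
top red 29 [-57.  -7.  83.] [-48.   9. 164.] [-52.2   1.3  94.2]
top 0 []
[[0.1, -1.3, 13.6, 0.001, -0.0, -0.001]]
[[-0.0, -0.0, 5.0, 0.0, 0.0, 0.0], [-0.0, -0.0, 5.0, 0.0, 0.0, 0.0], [-0.0, -0.0, 5.0, 0.0, 0.0, 0.0], [-0.0, -0.0, 5.0, 0.0, 0.0, 0.0]]
[[-0.0, 0.1, 2.0, 0.0, 0.0, 0.0], [0.0, 0.1, 2.0, 0.0, 0.0, 0.0], [-0.0, 0.1, 2.0, 0.0, 0.0, 0.0], [-0.0, 0.1, 2.0, 0.0, 0.0, 0.0]]
```

Request:
send_rows(increments=[[0.1,0,13.6,0,0,0],[0,0,8,0,0,0],[0,0,8,0,0,0],[0,0,4,0,0,0],[0,0,0,0,0,0]])

```text
time: 35.35
tool_pos: [438.6, 304.1, 5.1]
tcp_rot: [180.0, 0.0, 49.5]
ft_force: [0.8, -0.2, -0.1]
finger_gap: -0.0
grip_force: 0.0
```

Request:
send_rows(increments=[[0,0,2.5,0,0,0],[0,0,2.5,0,0,0],[0,0,2,0,0,0],[0,0,0,0,0,0]])

```text
time: 35.85
tool_pos: [438.7, 304.2, -1.6]
tcp_rot: [180.0, 0.0, 49.5]
ft_force: [-0.1, -0.7, 1.0]
finger_gap: 0.1
grip_force: 0.0
```

```bash
python3 -c "
from lk import *
s,p,R=cur(); print(truth(p,R),s['tcp_rot'],s['ft_force'])
look(lo=(-12,-26,25),hi=(14,26,60),n=20,c=('scene','top'))
plan([tq(13,39,0,1),tq(23,39,-8,3),tq(22,31.6,-8,3)])"
```

```text
[11.53971916 -0.38383893 34.70443849] [1.79951434e+02 2.04269901e-02 4.94917900e+01] [-0.05211141 -0.70948855  1.00921495]
35.85 tcp true [11.50897449 -0.37083924 34.70445384] [180.    0.   49.5] [-0.1 -0.7  1. ] 0.1
scene 20 [[-12, -16, 39, 250, 252], [-12, -19, 40, 249, 252], [-9, -19, 35, 249, 254], [-8, -17, 36, 250, 254], [-7, -19, 41, 249, 253], [-6, -17, 42, 250, 253], [-2, -17, 38, 250, 255], [1, -18, 33, 250, 257], [1, -9, 31, 253, 257], [3, 22, 32, 264, 256], [3, -18, 40, 250, 256], [4, -12, 36, 252, 257], [5, -18, 33, 250, 258], [5, 19, 35, 263, 256], [6, -16, 34, 251, 258], [6, -15, 39, 251, 257], [7, -10, 34, 253, 258], [9, -13, 38, 252, 258], [12, -5, 26, 255, 261], [13, 3, 26, 258, 261]]
top red 27 [-57.  -7.  83.] [-48.   8. 128.] [-52.7   2.1  93.7]
top 0 []
[[0.1, -1.6, -4.1, 0.001, 0.0, -0.002]]
[[-0.0, -5.0, -0.1, 0.047, 0.0, 0.0], [-0.0, -5.0, 0.1, 0.047, -0.0, -0.0], [-0.0, -5.0, 0.3, 0.047, 0.0, -0.0]]
[[-0.0, 0.7, 2.4, 0.0, 0.0, 0.0], [0.0, 0.7, 2.4, 0.0, 0.0, 0.0], [-0.0, 0.7, 2.4, 0.0, 0.0, 0.0]]
```

Request:
send_rows(increments=[[0,0,1.2,0,0,0],[0,0,0,0,0,0]])

```text
time: 36.2
tool_pos: [438.8, 304.3, -2.7]
tcp_rot: [179.9, 0.0, 49.5]
ft_force: [-0.4, -0.3, -0.1]
finger_gap: 0.0
grip_force: 0.0
```

```bash
python3 -c "
from lk import *
s,p,R=cur(); print(truth(p,R),s['tcp_rot'],s['ft_force'])
plan([tq(13,40,0,2),tq(23.5,40,-9,3),tq(22.7,32,-9,3)])
print('push');plan([tq(15,31.6,-9,4),tq(12.5,30,0,2),tq(10.5,30,0,2)],start=tq(22.7,32,-9)[:2])"
```

```text
[11.45356638 -0.53314759 33.64595774] [1.79944503e+02 2.19455683e-03 4.94864430e+01] [-0.3951508  -0.25399649 -0.09490007]
[[0.1, -0.8, -3.2, 0.0, 0.0, -0.001], [0.1, -0.8, -3.2, 0.0, 0.0, -0.001]]
[[0.0, -5.4, -0.1, 0.052, 0.0, 0.0], [-0.0, -5.4, 0.1, 0.052, 0.0, 0.0], [0.0, -5.4, 0.4, 0.052, 0.0, -0.0]]
[[-0.0, 0.7, 2.6, 0.0, 0.0, 0.0], [0.0, 0.7, 2.6, 0.0, 0.0, 0.0], [-0.0, 0.7, 2.6, 0.0, 0.0, 0.0]]
push
[[0.0, 1.9, -0.2, 0.0, 0.0, 0.0], [-0.0, 1.9, -0.2, 0.0, 0.0, 0.0], [0.0, 1.9, -0.2, 0.0, 0.0, 0.0], [0.0, 1.9, -0.2, 0.0, 0.0, 0.0]]
[[0.0, 4.2, 0.4, -0.079, -0.0, 0.0], [0.0, 4.2, 0.7, -0.079, -0.0, 0.0]]
[[-0.0, 1.0, 0.0, 0.0, 0.0, 0.0], [-0.0, 1.0, 0.0, 0.0, 0.0, 0.0]]
```

Request:
send_rows(increments=[[0,0,0.5,0,0,0],[0,-0.8,-3.6,0,0,0],[0,-0.8,-3.4,0,0,0],[0,-5.4,0,0.052,0,0],[0,-5.4,0,0.052,0,0]])

```text
time: 36.83
tool_pos: [429.4, 312.9, 4.8]
tcp_rot: [-174.0, -0.0, 49.5]
ft_force: [0.8, -0.4, 0.5]
finger_gap: 0.2
grip_force: 0.0
```

Request:
send_rows(increments=[[0,-5.4,0.4,0.052,0,0],[0,0.7,2.6,0,0,0],[0,0.7,2.6,0,0,0],[0,0,0,0,0,0]])

```text
time: 37.33
tool_pos: [425.3, 315.5, -1.4]
tcp_rot: [-171.1, 0.0, 49.5]
ft_force: [-0.1, -0.1, 0.2]
finger_gap: -0.4
grip_force: 0.0
```

Request:
send_rows(increments=[[0,0.7,2.6,0,0,0],[0,0,0,0,0,0]])

```text
time: 37.58
tool_pos: [425.7, 315.3, -3.9]
tcp_rot: [-171.1, 0.0, 49.5]
ft_force: [-0.1, 1.2, -0.5]
finger_gap: 0.1
grip_force: 0.0
```

```bash
python3 -c "
from lk import *
s,p,R=cur(); print(truth(p,R),s['tcp_rot'],s['ft_force'])
look(lo=(-12,-26,25),hi=(14,26,60),n=24,c=('scene','top'))
print('push');plan([tq(22.7,32,-9,1),tq(15,31.4,-9,4)])"
```

```text
[22.97132292 -0.40207423 31.93034382] [-1.71119478e+02  2.36244392e-02  4.95090042e+01] [-0.07257725  1.21955092 -0.53868161]
37.575 tcp true [28.5751344  -0.39618611 32.36549666] [-171.1    0.    49.5] [-0.1  1.2 -0.5] 0.1
scene 20 [[-12, -19, 40, 249, 252], [-11, -16, 36, 250, 253], [-10, -19, 37, 249, 253], [-10, -19, 34, 249, 254], [-6, 23, 34, 264, 253], [-5, -17, 34, 250, 255], [-4, -17, 40, 250, 254], [-1, 23, 31, 264, 255], [-1, 23, 36, 264, 254], [0, -18, 37, 250, 256], [2, -15, 33, 251, 257], [2, -9, 33, 253, 257], [3, -12, 34, 252, 257], [3, -18, 35, 250, 257], [3, 22, 32, 264, 256], [3, -10, 30, 253, 258], [4, -15, 31, 251, 258], [4, -13, 31, 252, 258], [4, -18, 33, 250, 258], [5, 16, 31, 262, 257]]
top 14 [[-11, 20, 37, 218, 250], [-11, 23, 39, 219, 251], [-9, 21, 37, 218, 251], [-8, 20, 43, 217, 251], [-8, 24, 42, 218, 252], [-6, 21, 37, 217, 252], [-5, 19, 38, 216, 252], [-4, 23, 40, 217, 253], [-3, 21, 39, 216, 253], [-1, 22, 35, 216, 254], [1, 20, 36, 215, 254], [1, 23, 33, 216, 255], [3, 22, 35, 215, 255], [4, 23, 37, 215, 256]]
push
[[0.1, 0.1, 0.1, 0.002, -0.0, -0.002]]
[[0.0, 1.9, -0.2, 0.0, 0.0, 0.0], [-0.0, 1.9, -0.2, 0.0, 0.0, 0.0], [0.0, 1.9, -0.2, 0.0, 0.0, 0.0], [0.0, 1.9, -0.2, 0.0, 0.0, 0.0]]
```

The bar is at x of about 4 and the finger corner is behind it at x 8.6, with no contact force. Pushing.

Request:
send_rows(increments=[[0,2,-0.2,0,0,0],[0,2,-0.2,0,0,0],[0,2,-0.2,0,0,0],[0,0,0,0,0,0]])

```text
time: 38.17
tool_pos: [430.8, 311.3, -4.0]
tcp_rot: [-171.1, -0.0, 49.5]
ft_force: [0.1, -0.6, -0.5]
finger_gap: 0.3
grip_force: 0.0
```

Request:
send_rows(increments=[[0,2,-0.3,0,0,0],[0,0,0,0,0,0]])

```text
time: 38.42
tool_pos: [432.2, 310.0, -4.0]
tcp_rot: [-171.1, 0.0, 49.5]
ft_force: [0.5, -0.4, 0.3]
finger_gap: 0.1
grip_force: 0.0
```

```bash
python3 -c "
from lk import *
s,p,R=cur(); print(truth(p,R),s['tcp_rot'],s['ft_force'])
look(lo=(-12,-26,25),hi=(14,26,60),n=24,c=('scene','top'))
plan([tq(12.5,30,0,3),tq(10.5,30,0,2)])"
```

```text
[14.56031155 -0.56299305 31.82217062] [-1.71120167e+02  7.03033500e-04  4.94831504e+01] [ 0.50373137 -0.37751668  0.34100733]
38.425 tcp true [20.16366454 -0.57398053 32.25725302] [-171.1    0.    49.5] [ 0.5 -0.4  0.3] 0.1
scene 25 [[-11, -16, 41, 250, 252], [-10, -19, 37, 249, 253], [-10, -16, 38, 250, 253], [-8, 23, 32, 264, 253], [-7, -20, 37, 249, 254], [-6, -17, 38, 250, 254], [-4, 20, 37, 263, 253], [-3, -17, 33, 250, 256], [-2, 23, 35, 264, 254], [-1, -17, 39, 250, 255], [0, 20, 37, 263, 254], [1, 19, 34, 263, 255], [2, -12, 33, 252, 257], [2, -18, 34, 250, 257], [3, -15, 35, 251, 257], [3, 19, 32, 263, 256], [4, 22, 37, 264, 255], [4, -18, 32, 250, 258], [5, -10, 36, 253, 257], [5, -15, 33, 251, 258], [6, -10, 33, 253, 258], [6, 22, 35, 264, 256], [6, 16, 32, 262, 257], [7, 16, 38, 262, 256], [7, -13, 35, 252, 258]]
top 10 [[-11, 20, 37, 218, 250], [-11, 23, 39, 219, 251], [-10, 22, 41, 218, 251], [-8, 23, 36, 218, 252], [-6, 21, 41, 217, 252], [-4, 22, 36, 217, 253], [-1, 22, 37, 216, 254], [1, 23, 35, 216, 255], [3, 21, 34, 215, 255], [5, 23, 32, 215, 256]]
[[0.0, 2.7, 0.3, -0.052, -0.0, -0.001], [0.0, 2.7, 0.5, -0.052, -0.0, -0.001], [0.0, 2.6, 0.6, -0.052, -0.0, -0.001]]
[[-0.0, 1.0, 0.0, 0.0, 0.0, 0.0], [-0.0, 1.0, 0.0, 0.0, 0.0, 0.0]]
```

Request:
send_rows(increments=[[0,2.7,0.2,-0.052,0,0],[0,2.7,0.3,-0.052,0,0],[0,2.6,0.3,-0.052,0,0],[0,0,0,0,0,0]])

```text
time: 39.02
tool_pos: [437.4, 305.5, -5.7]
tcp_rot: [180.0, 0.0, 49.6]
ft_force: [0.3, -0.2, 1.0]
finger_gap: -0.0
grip_force: 0.0
```

```bash
cat > st.py <<'E'
from lk import *
s,p,R=cur(); f=s['ft_force']; print(s["time"],"tip",truth(p,R).round(1),s['tcp_rot'].round(1),"force fix",(tof(f+np.r_[F,0])).round(1))
look(lo=(-12,-26,25),hi=(14,26,60),n=24,c=('scene','top'))
E
python3 st.py
```

```text
39.025 tip [13.3 -0.5 30.6] [180.    0.   49.6] force fix [-0.4  0.   1. ]
39.025 tcp true [13.30843458 -0.50080752 30.61503926] [180.    0.   49.6] [ 0.3 -0.2  1. ] -0.0
scene 16 [[-12, -16, 35, 250, 253], [-11, -19, 41, 249, 252], [-10, 21, 43, 263, 250], [-8, -17, 35, 250, 254], [-7, -19, 36, 249, 254], [-3, -17, 37, 250, 255], [-2, -17, 33, 250, 256], [-1, 23, 41, 264, 253], [2, -18, 30, 250, 258], [2, -12, 33, 252, 257], [3, -18, 35, 250, 257], [3, -15, 35, 251, 257], [4, -15, 32, 251, 258], [4, -10, 36, 253, 257], [7, -13, 35, 252, 258], [7, -10, 34, 253, 258]]
top red 32 [-57. -16.  45.] [-47.   9. 121.] [-51.7   1.   93.4]
top 0 []
```

Request:
send_rows(increments=[[0,1.5,0.3,0,0,0],[0,1.5,0.3,0,0,0],[0,0,0,0,0,0]])

```text
time: 39.5
tool_pos: [439.8, 303.2, -6.7]
tcp_rot: [-179.9, 0.0, 49.5]
ft_force: [-2.5, 4.2, -0.9]
finger_gap: -0.1
grip_force: 2.3
```

```bash
python3 st.py
```

```text
39.5 tip [ 9.9 -0.4 29.6] [-179.9    0.    49.5] force fix [ 4.6 -1.6 -0.9]
39.5 tcp true [ 9.95276077 -0.33417806 29.6088838 ] [-179.9    0.    49.5] [-2.5  4.2 -0.9] -0.1
scene 18 [[-12, -19, 40, 249, 252], [-11, -19, 37, 249, 253], [-10, -16, 38, 250, 253], [-8, -19, 35, 249, 254], [-6, -20, 34, 249, 255], [-6, -17, 29, 250, 256], [-5, -17, 38, 250, 254], [-4, -17, 36, 250, 255], [-1, -15, 30, 251, 257], [0, -18, 32, 250, 257], [3, -18, 31, 250, 258], [4, -10, 34, 253, 257], [4, -12, 35, 252, 257], [5, -9, 54, 253, 253], [5, -13, 32, 252, 258], [5, -10, 32, 253, 258], [5, -15, 33, 251, 258], [12, -8, 26, 254, 261]]
top red 29 [-60. -16.  50.] [-50.   9. 122.] [-54.8   1.4  94.4]
top 0 []
```

Now the push is working: 4.6 N, and the lever is starting to give way. Continuing.

Request:
send_rows(increments=[[0,1.2,0,0,0,0],[0,1.2,0,0,0,0],[0,0,0,0,0,0]])

```text
time: 39.98
tool_pos: [441.4, 301.8, -6.6]
tcp_rot: [-179.9, 0.0, 49.5]
ft_force: [-3.5, 5.9, -2.1]
finger_gap: -0.3
grip_force: 3.2
```

```bash
python3 st.py | grep -v "^scene ..* \[\["
```

```text
39.975 tip [ 7.8 -0.3 29.7] [-179.9    0.    49.5] force fix [ 6.5 -2.2 -2.1]
39.975 tcp true [ 7.87150965 -0.31382767 29.66117453] [-179.9    0.    49.5] [-3.5  5.9 -2.1] -0.3
top red 33 [-66. -16.  51.] [-56.  10. 100.] [-60.9   1.   94.7]
top 0 []
```

Request:
send_rows(increments=[[0,1.2,0,0,0,0],[0,1.2,0,0,0,0],[0,1.2,0,0,0,0],[0,0,0,0,0,0]])

```text
time: 40.58
tool_pos: [442.1, 301.2, -6.7]
tcp_rot: [-179.7, 0.1, 49.5]
ft_force: [-14.3, 12.6, 2.9]
finger_gap: -0.1
grip_force: 9.3
```

```bash
python3 st.py
```

```text
40.575 tip [ 6.7 -0.3 29.6] [-1.797e+02  1.000e-01  4.950e+01] force fix [19.  -0.4  2.9]
40.575 tcp true [ 6.87984935 -0.25202245 29.56041438] [-1.797e+02  1.000e-01  4.950e+01] [-14.3  12.6   2.9] -0.1
scene 28 [[-12, -16, 35, 250, 253], [-11, -19, 36, 249, 253], [-8, -19, 36, 249, 254], [-7, -17, 37, 250, 254], [-6, -20, 34, 249, 255], [-5, 23, 31, 264, 254], [-3, -17, 37, 250, 255], [-3, 23, 29, 264, 255], [-1, 17, 28, 262, 256], [-1, -18, 35, 250, 256], [0, -15, 35, 251, 256], [0, -15, 31, 251, 257], [1, -9, 36, 253, 256], [1, -12, 32, 252, 257], [2, -9, 33, 253, 257], [3, -12, 38, 252, 256], [5, -18, 38, 250, 257], [6, -9, 55, 253, 253], [12, -5, 35, 255, 259], [12, -8, 31, 254, 260], [12, 12, 32, 261, 259], [12, -8, 36, 254, 259], [12, -8, 40, 254, 258], [13, 12, 36, 261, 258], [13, 12, 41, 261, 257], [13, -5, 40, 255, 258], [13, -5, 32, 255, 260], [14, -8, 46, 254, 257]]
top red 33 [-68. -16.  53.] [-58.  10.  98.] [-63.7  -0.   94.3]
top 0 []
```

The finger's thicker part has met the lip, with the bar at about -0.6. The other orientation has a flat 22 mm face and now fits between the bar and the stops, so I'll switch back to it.

Run:
```python
from pl import *
y=-0.5
plan([tq(14,30.5,0,2,y),tq(14.3,52,0,2,y),tp(14.3,52,0,9,y),tp(14.3,40,0,2,y)])
```

```text
[[0.1, -3.6, -0.5, -0.002, 0.001, -0.001], [0.1, -3.6, -0.5, -0.002, 0.001, -0.001]]
[[0.0, -0.1, -10.8, 0.0, 0.0, 0.0], [-0.0, -0.2, -10.8, 0.0, 0.0, 0.0]]
[[0.0, 0.0, 0.0, 0.0, 0.0, -0.175], [0.0, 0.0, 0.0, 0.0, 0.0, -0.175], [0.0, 0.0, 0.0, -0.0, 0.0, -0.175], [0.0, 0.0, 0.0, 0.0, 0.0, -0.175], [0.0, 0.0, 0.0, 0.0, 0.0, -0.175]]
[[0.0, 0.0, 0.0, -0.0, 0.0, -0.175], [0.0, 0.0, 0.0, 0.0, 0.0, -0.175], [0.0, 0.0, 0.0, -0.0, 0.0, -0.175], [0.0, 0.0, 0.0, -0.0, 0.0, -0.175]]
[[0.0, -0.0, 6.0, 0.0, 0.0, 0.0], [0.0, -0.0, 6.0, 0.0, 0.0, 0.0]]
```

Request:
send_rows(increments=[[0,-4.5,-0.4,0,0,0],[0,-4.5,-0.4,0,0,0],[0,0,-10.8,0,0,0],[0,0,-10.8,0,0,0],[0,0,0,0,0,-0.175]])

```text
time: 41.3
tool_pos: [439.8, 305.6, 18.5]
tcp_rot: [179.8, -0.2, 59.7]
ft_force: [-0.4, -0.5, -0.5]
finger_gap: -0.1
grip_force: 0.0
```

Request:
send_rows(increments=[[0,0,0,0,0,-0.175],[0,0,0,0,0,-0.175],[0,0,0,0,0,-0.175],[0,0,0,0,0,-0.175],[0,0,0,0,0,-0.175]])

```text
time: 41.92
tool_pos: [438.9, 305.1, 17.3]
tcp_rot: [179.9, 0.0, 110.0]
ft_force: [0.5, 0.1, -0.1]
finger_gap: 0.2
grip_force: 0.0
```

Request:
send_rows(increments=[[0,0,0,0,0,-0.175],[0,0,0,0,0,-0.175],[0,0,0,0,0,-0.175],[0,0,0,0,0,0],[0,0,0,0,0,0]])

```text
time: 42.55
tool_pos: [438.5, 305.1, 16.7]
tcp_rot: [180.0, 0.1, 139.5]
ft_force: [0.3, 0.8, -0.3]
finger_gap: -0.4
grip_force: 0.0
```

```bash
python3 st.py
python3 - <<'E'
from pl import *
y=-0.5
plan([tp(14.3,42,0,1,y),tp(14.3,34,0,2,y),tp(14.3,30,0,2,y)])
E
```

```text
42.55 tip [12.2 -0.9 53. ] [1.800e+02 1.000e-01 1.395e+02] force fix [ 0.3 -0.8 -0.3]
42.55 tcp true [12.16446664 -0.87842532 53.03295987] [1.800e+02 1.000e-01 1.395e+02] [ 0.3  0.8 -0.3] -0.4
scene 46 [[-10, -19, 38, 249, 253], [-10, -19, 34, 249, 254], [-8, -17, 35, 250, 254], [-8, -16, 40, 250, 253], [-8, 23, 27, 264, 254], [-8, -20, 32, 249, 255], [-6, 20, 31, 263, 254], [-5, -17, 34, 250, 255], [-4, 20, 37, 263, 253], [-4, -12, 30, 252, 256], [-4, -9, 30, 253, 256], [-4, -17, 31, 250, 256], [-2, -15, 33, 251, 256], [-2, 23, 31, 264, 255], [-2, -6, 32, 254, 256], [-1, 14, 34, 261, 255], [0, 17, 34, 262, 255], [0, 11, 35, 260, 255], [0, -12, 31, 252, 257], [1, -7, 26, 254, 258], [1, 19, 35, 263, 255], [1, 11, 32, 260, 256], [1, -18, 33, 250, 257], [1, 16, 31, 262, 256], [2, -7, 32, 254, 257], [2, 13, 33, 261, 256], [3, -9, 34, 253, 257], [3, -4, 28, 255, 258], [4, 10, 26, 260, 258], [4, -15, 36, 251, 257], [4, -4, 34, 255, 257], [5, -1, 26, 256, 259], [5, -1, 30, 256, 258], [5, 4, 29, 258, 258], [6, 7, 26, 259, 259], [7, 1, 28, 257, 259], [9, 1, 25, 257, 260], [9, 10, 28, 260, 259], [9, 4, 29, 258, 259], [9, 4, 25, 258, 260], [10, -5, 27, 255, 260], [11, 6, 27, 259, 260], [11, 9, 27, 260, 260], [12, -2, 30, 256, 260], [13, -3, 27, 256, 261], [14, -5, 28, 255, 261]]
top red 32 [-68. -15.  53.] [-58.   9.  99.] [-63.5  -0.3  94.3]
top 0 []
[[2.0, -0.2, 10.8, 0.0, 0.001, -0.0]]
[[0.0, -0.0, 4.0, 0.0, 0.0, 0.0], [0.0, -0.0, 4.0, 0.0, 0.0, 0.0]]
[[0.0, -0.0, 2.0, 0.0, 0.0, 0.0], [0.0, -0.0, 2.0, 0.0, 0.0, 0.0]]
```

Request:
send_rows(increments=[[2.2,-0.2,10.5,0,0,0],[0,0,4,0,0,0],[0,0,3,0,0,0],[0,0,0,0,0,0]])

```text
time: 43.15
tool_pos: [436.0, 306.1, -1.8]
tcp_rot: [-180.0, 0.0, 139.7]
ft_force: [-0.2, -1.0, -0.9]
finger_gap: 0.1
grip_force: 0.0
```

Request:
send_rows(increments=[[0,0,2.5,0,0,0],[0,0,2,0,0,0],[0,0,0,0,0,0]])

```text
time: 43.52
tool_pos: [436.2, 306.2, -6.0]
tcp_rot: [-180.0, 0.1, 139.7]
ft_force: [0.2, -0.3, 1.3]
finger_gap: 0.0
grip_force: 0.0
```

```bash
python3 st.py
```

```text
43.525 tip [14.7 -0.2 30.3] [-1.800e+02  1.000e-01  1.397e+02] force fix [-0.3  0.2  1.3]
43.525 tcp true [14.65651997 -0.21165499 30.27819709] [-1.800e+02  1.000e-01  1.397e+02] [ 0.2 -0.3  1.3] 0.0
scene 12 [[-9, -20, 30, 249, 255], [-4, 23, 32, 264, 254], [-4, -17, 32, 250, 256], [-4, -17, 36, 250, 255], [-1, 20, 37, 263, 254], [0, 22, 32, 264, 255], [0, -12, 35, 252, 256], [0, -15, 36, 251, 256], [1, -12, 32, 252, 257], [1, -15, 33, 251, 257], [2, 19, 36, 263, 255], [3, -18, 35, 250, 257]]
top red 31 [-68. -16.  51.] [-58.   9.  98.] [-63.7  -0.7  93.3]
top 0 []
```

Request:
send_rows(increments=[[-1.3,0,0.5,0,0,0],[-1.3,0,0,0,0,0],[-1.2,0,0,0,0,0],[0,0,0,0,0,0]])

```text
time: 44.12
tool_pos: [439.3, 303.7, -6.3]
tcp_rot: [-180.0, 0.1, 139.7]
ft_force: [0.2, -0.1, -0.1]
finger_gap: -0.1
grip_force: 0.0
```

```bash
python3 st.py|grep -v "^scene ..* \[\["
```

```text
44.125 tip [10.8 -0.4 30. ] [-1.800e+02  1.000e-01  1.397e+02] force fix [-0.2 -0.  -0.1]
44.125 tcp true [10.72441319 -0.35632226 29.9519436 ] [-1.800e+02  1.000e-01  1.397e+02] [ 0.2 -0.1 -0.1] -0.1
top red 33 [-68. -16.  52.] [-58.  10.  97.] [-63.6  -0.3  93.3]
top 0 []
```

Request:
send_rows(increments=[[-1.2,0,0,0,0,0],[-1.2,0,0,0,0,0],[0,0,0,0,0,0]])

```text
time: 44.6
tool_pos: [440.2, 302.9, -6.4]
tcp_rot: [-180.0, -0.0, 139.7]
ft_force: [-4.5, 4.0, 1.1]
finger_gap: -0.1
grip_force: 2.5
```

```bash
python3 st.py
```

```text
44.6 tip [ 9.4 -0.3 29.9] [-180.    -0.   139.7] force fix [ 6.  -0.1  1.1]
44.6 tcp true [ 9.43115193 -0.32037397 29.86905455] [-180.    -0.   139.7] [-4.5  4.   1.1] -0.1
scene 18 [[-10, 21, 29, 263, 253], [-10, 21, 35, 263, 252], [-9, -19, 34, 249, 254], [-9, -17, 34, 250, 254], [-9, -20, 31, 249, 255], [-8, -17, 30, 250, 255], [-4, -12, 30, 252, 256], [-3, 20, 35, 263, 254], [-2, -17, 34, 250, 256], [-1, -15, 34, 251, 256], [-1, 23, 36, 264, 254], [0, 20, 33, 263, 255], [0, 19, 28, 263, 256], [0, 22, 33, 264, 255], [0, -12, 31, 252, 257], [0, -18, 32, 250, 257], [1, -15, 32, 251, 257], [14, -11, 38, 253, 259]]
top red 30 [-68. -16.  50.] [-59.  10.  98.] [-64.3  -0.3  94.3]
top 0 []
```

Request:
send_rows(increments=[[-1.2,0,0,0,0,0],[-1.2,0,0,0,0,0],[0,0,0,0,0,0]])

```text
time: 45.08
tool_pos: [441.8, 301.5, -6.4]
tcp_rot: [-180.0, -0.1, 139.7]
ft_force: [-5.6, 4.9, 1.0]
finger_gap: -0.0
grip_force: 3.3
```

```bash
python3 st.py
```

```text
45.075 tip [ 7.4 -0.3 29.9] [-1.800e+02 -1.000e-01  1.397e+02] force fix [ 7.4 -0.1  1. ]
45.075 tcp true [ 7.40712424 -0.31047836 29.86636322] [-1.800e+02 -1.000e-01  1.397e+02] [-5.6  4.9  1. ] -0.0
scene 35 [[-10, -16, 38, 250, 253], [-9, -19, 34, 249, 254], [-9, -17, 34, 250, 254], [-8, 21, 37, 263, 252], [-7, -20, 33, 249, 255], [-7, -17, 32, 250, 255], [-7, 20, 34, 263, 253], [-5, 20, 31, 263, 254], [-5, 23, 31, 264, 254], [-3, -12, 31, 252, 256], [-3, -12, 27, 252, 257], [-2, 20, 31, 263, 255], [-1, -17, 34, 250, 256], [-1, 22, 32, 264, 255], [-1, -15, 35, 251, 256], [0, -18, 32, 250, 257], [3, -12, 51, 252, 253], [8, -8, 26, 254, 260], [10, -5, 28, 255, 260], [11, -8, 39, 254, 258], [12, 10, 54, 260, 254], [12, 10, 50, 260, 255], [12, -10, 41, 253, 258], [12, -5, 27, 255, 261], [13, 15, 58, 262, 253], [13, 15, 45, 262, 256], [13, -8, 37, 254, 259], [13, -7, 54, 254, 255], [13, -4, 54, 255, 255], [13, 10, 60, 260, 253], [13, 6, 25, 259, 261], [14, 12, 47, 261, 256], [14, -5, 41, 255, 258], [14, -8, 46, 254, 257], [14, -10, 47, 253, 257]]
top red 30 [-75. -16.  53.] [-64.   8.  96.] [-70.3   0.2  92.6]
top 0 []
```

Request:
send_rows(increments=[[-1.2,0,0,0,0,0],[-1.2,0,0,0,0,0],[0,0,0,0,0,0]])

```text
time: 45.55
tool_pos: [443.5, 300.1, -6.4]
tcp_rot: [-180.0, -0.1, 139.7]
ft_force: [-6.6, 6.2, 1.9]
finger_gap: -0.2
grip_force: 3.7
```

```bash
python3 st.py|grep -v "^scene ..* \[\["
```

```text
45.55 tip [ 5.1 -0.4 29.9] [-1.800e+02 -1.000e-01  1.397e+02] force fix [ 9.  -0.5  1.9]
45.55 tcp true [ 5.16664387 -0.35792489 29.92056543] [-1.800e+02 -1.000e-01  1.397e+02] [-6.6  6.2  1.9] -0.2
top red 51 [-83. -17.   9.] [-65.   9.  95.] [-74.3   0.3  88.7]
top 0 []
```

Request:
send_rows(increments=[[-1.0,0,0,0,0,0],[-0.8,0,0,0,0,0],[0,0,0,0,0,0]])

```text
time: 46.02
tool_pos: [443.8, 299.8, -6.4]
tcp_rot: [-180.0, -0.2, 139.8]
ft_force: [-10.2, 9.8, 4.7]
finger_gap: 0.1
grip_force: 7.1
```

```bash
python3 st.py
```

```text
46.025 tip [ 4.6 -0.3 29.9] [-180.    -0.2  139.8] force fix [14.1 -0.8  4.7]
46.025 tcp true [ 4.75457639 -0.302187   29.85763036] [-180.    -0.2  139.8] [-10.2   9.8   4.7] 0.1
scene 47 [[-12, -19, 32, 249, 254], [-9, -11, 28, 252, 255], [-9, 21, 32, 263, 253], [-8, 21, 36, 263, 252], [-8, -17, 35, 250, 254], [-8, -17, 31, 250, 255], [-7, 20, 29, 263, 254], [-7, -20, 33, 249, 255], [-6, -14, 33, 251, 255], [-5, 23, 31, 264, 254], [-4, -17, 31, 250, 256], [-4, -14, 31, 251, 256], [-3, -12, 31, 252, 256], [2, -12, 46, 252, 254], [3, -12, 52, 252, 253], [5, -7, 27, 254, 259], [6, -4, 28, 255, 259], [7, -8, 25, 254, 260], [8, -7, 52, 254, 254], [8, 10, 36, 260, 257], [10, -5, 36, 255, 258], [10, 13, 51, 261, 254], [10, -4, 46, 255, 256], [10, 9, 26, 260, 260], [11, 12, 34, 261, 258], [11, -5, 29, 255, 260], [11, -5, 42, 255, 257], [11, 12, 43, 261, 256], [11, 9, 31, 260, 259], [11, 15, 43, 262, 256], [11, -10, 40, 253, 258], [11, -10, 48, 253, 256], [12, 15, 39, 262, 257], [12, 4, 33, 258, 259], [12, -7, 48, 254, 256], [12, 10, 54, 260, 254], [12, 15, 49, 262, 255], [13, -10, 45, 253, 257], [13, -2, 26, 256, 261], [13, 9, 46, 260, 256], [13, 12, 50, 261, 255], [13, 15, 54, 262, 254], [13, -5, 27, 255, 261], [13, 15, 58, 262, 253], [13, 6, 43, 259, 257], [13, -8, 41, 254, 258], [13, 9, 38, 260, 258]]
top red 54 [-85. -13.  47.] [-66.   9.  94.] [-76.    1.1  86.5]
top 0 []
```

The bar is now at about -5.5, under the lip, with the lever near 1.2. I'll retract the finger and plan the closing push on the lever.

Run:
```python
from pl import *
y=-0.5
plan([tp(11,30.5,0,2,y),tp(11,78,0,2,y),tp(-50,78,0,3,y)])
```

```text
[[3.1, 0.1, -0.3, -0.0, -0.002, 0.001], [3.1, 0.1, -0.3, -0.0, -0.002, 0.001]]
[[0.0, 0.0, -23.8, 0.0, 0.0, 0.0], [0.0, 0.0, -23.8, 0.0, 0.0, 0.0]]
[[-20.3, 0.0, 0.0, 0.0, 0.0, 0.0], [-20.3, 0.0, 0.0, 0.0, 0.0, 0.0], [-20.3, 0.0, 0.0, 0.0, 0.0, 0.0]]
```

Request:
send_rows(increments=[[4,0,0,0,0,0],[4,0,0,0,0,0],[0,0,-24,0,0,0],[0,0,-24,0,0,0],[0,0,0,0,0,0]])

```text
time: 46.75
tool_pos: [441.9, 304.1, 43.9]
tcp_rot: [179.8, 0.2, 139.7]
ft_force: [0.1, -0.2, -0.2]
finger_gap: 0.1
grip_force: 0.0
```

Request:
send_rows(increments=[[-20,0,0,0,0,0],[-20,0,0,0,0,0],[-20,0,0,0,0,0],[0,0,0,0,0,0]])

```text
time: 47.25
tool_pos: [487.1, 262.7, 41.3]
tcp_rot: [-180.0, 0.1, 139.6]
ft_force: [0.4, 1.5, -0.6]
finger_gap: -0.0
grip_force: 0.0
```

```bash
python3 st.py
python3 - <<'E'
from pl import *
s,p,R=cur(); st=truth(p,R)
def T(phi,r=52):
    n=np.array([np.sin(phi),np.cos(phi)]); C=np.array([-60-r*np.cos(phi),30+r*np.sin(phi)])+5*n
    return C+[6,-5]+5*n
ph=[1.2,1.05,.9,.75,.6,.5,.4,.3,.2,.1,0.02]; prev=st[[0,2]]
for f in ph:
    t=T(f); print(f,t.round(1),"row",(t[0]-prev[0]).round(1),(-(t[1]-prev[1])).round(1)); prev=t
E
```

```text
47.25 tip [-52.2  -0.1  77.6] [-1.800e+02  1.000e-01  1.396e+02] force fix [ 0.7 -1.4 -0.6]
47.25 tcp true [-52.27842395  -0.09759429  77.55862854] [-1.800e+02  1.000e-01  1.396e+02] [ 0.4  1.5 -0.6] -0.0
scene 81 [[-12, 18, 32, 262, 252], [-11, 4, 41, 257, 251], [-11, -19, 28, 249, 255], [-10, 9, 33, 259, 253], [-10, -16, 33, 250, 254], [-9, -2, 40, 255, 252], [-9, 15, 28, 261, 254], [-8, -14, 31, 251, 255], [-6, -9, 27, 253, 256], [-6, -6, 31, 254, 255], [-5, -2, 40, 255, 253], [-5, 0, 44, 256, 252], [-5, -17, 35, 250, 255], [-4, 6, 26, 258, 256], [-4, 0, 28, 256, 256], [-4, 23, 32, 264, 254], [-3, 11, 35, 260, 254], [-2, 11, 32, 260, 255], [-2, -3, 27, 255, 257], [1, -1, 25, 256, 258], [2, 2, 26, 257, 258], [3, 5, 27, 258, 258], [4, -7, 30, 254, 258], [7, -2, 28, 256, 259], [11, -5, 29, 255, 260], [12, 1, 29, 257, 260], [14, 6, 30, 259, 260]]
top 99 [[-12, -2, 42, 211, 244], [-11, 19, 34, 218, 250], [-10, -4, 40, 210, 244], [-9, 21, 33, 218, 251], [-8, 2, 47, 211, 246], [-8, 19, 33, 217, 251], [-7, 10, 35, 214, 249], [-7, 13, 33, 215, 250], [-6, 20, 33, 217, 252], [-5, -11, 33, 207, 244], [-5, 0, 36, 210, 247], [-4, 22, 32, 217, 253], [-3, 9, 32, 213, 250], [-2, 3, 26, 211, 249], [-1, -2, 29, 209, 248], [1, -1, 26, 209, 249], [2, -5, 30, 207, 248], [4, 8, 26, 211, 252], [5, 10, 27, 211, 253], [7, 5, 28, 209, 252], [8, 3, 28, 208, 252], [9, -3, 29, 206, 251], [11, 11, 25, 210, 255], [12, 5, 26, 208, 254], [13, 0, 29, 206, 253]]
1.2 [-63.5  77.1] row -12.9 0.5
1.05 [-71.2  75.1] row -7.7 2.0
0.9 [-78.5  71.9] row -7.3 3.1
0.75 [-85.2  67.8] row -6.7 4.2
0.6 [-91.3  62.6] row -6.0 5.1
0.5 [-94.8  58.7] row -3.6 3.9
0.4 [-98.   54.5] row -3.2 4.2
0.3 [-100.7   49.9] row -2.7 4.5
0.2 [-103.    45.1] row -2.3 4.8
0.1 [-104.7   40.1] row -1.8 5.0
0.02 [-105.8   36. ] row -1.0 4.1
```

Request:
send_rows(increments=[[-6.5,0,0.5,0,0,0],[-6.4,0,0,0,0,0],[-7.7,0,2,0,0,0],[-7.3,0,3.1,0,0,0],[0,0,0,0,0,0]])

```text
time: 47.98
tool_pos: [507.3, 246.0, 35.8]
tcp_rot: [-180.0, 0.1, 139.7]
ft_force: [-0.5, 0.0, -0.3]
finger_gap: -0.2
grip_force: 0.2
```

```bash
python3 st.py
```

```text
47.975 tip [-78.5  -0.5  72.1] [-1.800e+02  1.000e-01  1.397e+02] force fix [ 0.4  0.3 -0.3]
47.975 tcp true [-78.4971195   -0.44753475  72.09188744] [-1.800e+02  1.000e-01  1.397e+02] [-0.5  0.  -0.3] -0.2
scene red 11 [-80.  -4.  56.] [-73.   7.  62.] [-76.9   1.2  59. ]
scene 76 [[-12, 7, 39, 258, 251], [-11, -16, 41, 250, 252], [-10, 1, 38, 256, 252], [-10, 10, 45, 259, 250], [-10, -5, 40, 254, 252], [-8, 3, 31, 257, 254], [-8, -3, 28, 255, 255], [-7, -11, 35, 252, 254], [-7, 4, 46, 257, 251], [-7, 20, 34, 263, 253], [-7, -17, 37, 250, 254], [-6, -20, 38, 249, 254], [-6, -17, 33, 250, 255], [-6, 0, 39, 256, 253], [-5, -6, 28, 254, 256], [-4, 6, 40, 258, 253], [-4, -6, 38, 254, 254], [-3, -3, 39, 255, 254], [-2, -6, 27, 254, 257], [1, -4, 26, 255, 258], [2, 5, 30, 258, 257], [3, 2, 27, 257, 258], [5, 7, 29, 259, 258], [8, 1, 29, 257, 259], [10, 1, 27, 257, 260], [14, 3, 26, 258, 261]]
top 100 [[-12, -2, 43, 211, 244], [-11, 5, 42, 213, 246], [-10, -4, 43, 210, 244], [-10, 3, 43, 212, 246], [-9, 10, 43, 214, 248], [-9, 12, 35, 215, 249], [-8, 19, 37, 217, 251], [-7, -12, 37, 207, 243], [-7, -4, 41, 209, 245], [-6, 17, 36, 216, 251], [-6, -14, 36, 206, 243], [-5, -2, 45, 209, 246], [-4, 1, 25, 211, 248], [-3, -4, 26, 209, 247], [-1, -5, 31, 208, 247], [0, 9, 29, 212, 251], [2, 7, 29, 211, 251], [3, 2, 31, 209, 250], [4, 0, 30, 208, 250], [5, -6, 30, 206, 249], [7, -5, 27, 206, 250], [9, 10, 29, 210, 254], [10, 4, 28, 208, 253], [11, 2, 28, 207, 253], [13, -3, 30, 205, 252]]
```

The bar is at x of about -7 and held under the lip. Continuing the close.

Request:
send_rows(increments=[[-6.7,0,4.2,0,0,0],[-6,0,5.1,0,0,0],[-3.6,0,3.9,0,0,0],[0,0,0,0,0,0]])

```text
time: 48.58
tool_pos: [519.7, 235.5, 22.7]
tcp_rot: [-180.0, 0.1, 139.7]
ft_force: [0.1, 0.7, -0.8]
finger_gap: -0.2
grip_force: 0.1
```

```bash
python3 st.py | cut -c1-900
```

```text
48.575 tip [-94.7  -0.6  59. ] [-1.800e+02  1.000e-01  1.397e+02] force fix [ 0.3 -0.6 -0.8]
48.575 tcp true [-94.7314981   -0.55064019  58.96552515] [-1.800e+02  1.000e-01  1.397e+02] [ 0.1  0.7 -0.8] -0.2
scene red 12 [-95.  -4.  45.] [-82.   6.  55.] [-88.6   1.5  49.9]
scene 76 [[-12, 9, 26, 259, 254], [-11, -2, 42, 255, 251], [-10, 10, 41, 259, 251], [-9, -5, 41, 254, 252], [-8, 21, 36, 263, 252], [-8, -19, 36, 249, 254], [-7, -2, 33, 255, 254], [-7, -3, 29, 255, 255], [-7, 3, 33, 257, 254], [-6, -14, 36, 251, 254], [-6, 6, 42, 258, 252], [-6, 12, 37, 260, 253], [-5, 0, 44, 256, 252], [-5, 6, 26, 258, 256], [-4, 9, 39, 259, 253], [-4, -2, 46, 255, 252], [-3, -9, 40, 253, 254], [1, -4, 30, 255, 257], [2, 8, 30, 259, 257], [5, 10, 27, 260, 258], [6, -4, 31, 255, 258], [7, 7, 27, 259, 259], [9, 4, 25, 258, 260], [10, 9, 30, 260, 259], [13, 6, 29, 259, 260], [14, -5, 28, 255, 261]]
top 96 [[-12, -2, 41, 211, 244], [-11, 5, 45, 213, 246], [-10, 10, 33, 215, 248], [-10, 18, 36, 217, 250], [-9, -14, 36, 207, 242], [-9, 13, 39, 215, 249], [-8, 1, 40, 211, 246], [-8, 23, 36, 218, 252], [-7, 11, 40, 214, 249], [-6, 18, 38, 216, 251], [-6, -14, 37, 206, 243], [-5, -6, 40, 208, 245], [-4, 2, 28, 211, 248], [-3, 1, 32, 210, 248], [-1, -5, 29, 208, 247], [0, 9, 29, 212, 251], [2, -6, 28, 207, 248], [4, 8, 26, 211, 252], [5, 10, 26, 211, 253], [7, -4, 30, 206, 250], [9, 9, 26, 210, 254], [10, 7, 26, 209, 254], [12, 2, 27, 207, 253], [13, 0, 26, 206, 253]]
```

Request:
send_rows(increments=[[-3.2,0,4.2,0,0,0],[-2.7,0,4.5,0,0,0],[-2.3,0,4.8,0,0,0],[-1.8,0,5,0,0,0],[0,0,0,0,0,0]])

```text
time: 49.3
tool_pos: [526.9, 228.8, 3.7]
tcp_rot: [-179.9, 0.1, 139.7]
ft_force: [-1.0, -0.6, 0.1]
finger_gap: -0.0
grip_force: 0.0
```

Request:
send_rows(increments=[[-1,0,3,0,0,0],[0,0,1.5,0,0,0],[0,0,0,0,0,0]])

```text
time: 49.68
tool_pos: [527.8, 228.7, -0.1]
tcp_rot: [-180.0, 0.1, 139.7]
ft_force: [-0.1, 0.3, 0.1]
finger_gap: -0.0
grip_force: 0.0
```

```bash
python3 st.py | cut -c1-900
```

```text
49.675 tip [-105.3   -0.6   36.2] [-1.800e+02  1.000e-01  1.397e+02] force fix [ 0.3 -0.2  0.1]
49.675 tcp true [-105.36804622   -0.58586975   36.16082464] [-1.800e+02  1.000e-01  1.397e+02] [-0.1  0.3  0.1] -0.0
scene red 9 [-96.  -3.  33.] [-86.   9.  38.] [-91.6   2.9  36. ]
scene 71 [[-12, -2, 41, 255, 251], [-11, 9, 27, 259, 254], [-10, 10, 45, 259, 250], [-10, 18, 40, 262, 251], [-10, -8, 36, 253, 253], [-10, -16, 38, 250, 253], [-9, -2, 40, 255, 252], [-9, 1, 39, 256, 252], [-9, -2, 27, 255, 255], [-8, -19, 40, 249, 253], [-8, 9, 39, 259, 252], [-8, -17, 35, 250, 254], [-8, 18, 33, 262, 253], [-8, 3, 27, 257, 255], [-7, 0, 28, 256, 255], [-7, 12, 39, 260, 252], [-7, 21, 38, 263, 252], [-6, -14, 37, 251, 254], [-6, -5, 36, 254, 254], [-5, -11, 38, 252, 254], [-5, -5, 41, 254, 253], [-4, 0, 36, 256, 254], [-4, 20, 37, 263, 253], [-3, -9, 39, 253, 254], [-3, -3, 25, 255, 257], [-2, 5, 29, 258, 256], [-1, 0, 32, 256, 256], [2, 2, 30, 257, 257], [4, 2, 29, 257, 258], [5, 4, 29, 258, 258], [6, 1, 26, 257, 259], [7, -5, 29, 255, 259], [9, -2, 26, 256, 260], [9, -5, 27, 255, 260], [11, 9, 26, 260, 260], [14, -5, 28, 255, 261]]
top 53 [[-12, -2, 42, 211, 244], [-11, 20, 38, 218, 250], [-11, -15, 37, 207, 241], [-11, 7, 37, 214, 247], [-10, -5, 38, 210, 244], [-10, 18, 36, 217, 250], [-10, 21, 37, 218, 251], [-9, 10, 45, 214, 248], [-9, -6, 42, 209, 244], [-8, -3, 40, 210, 245], [-8, 1, 45, 211, 246], [-8, 5, 42, 212, 247], [-8, 8, 43, 213, 248], [-7, 11, 37, 214, 249], [-7, 0, 45, 210, 246], [-6, 3, 42, 211, 247], [-6, 21, 40, 217, 252], [-6, 9, 40, 213, 249], [-5, -3, 41, 209, 246], [-4, 2, 28, 211, 248], [-3, 8, 25, 213, 250], [-1, 10, 28, 213, 251], [-1, 2, 27, 210, 249], [0, 9, 30, 212, 251], [2, 10, 25, 212, 252], [3, 8, 29, 211, 252], [5, 10, 30, 211, 253]]
```

Request:
send_rows(increments=[[0,0,1.2,0,0,0],[0,0,1,0,0,0],[0,0,0,0,0,0]])

```text
time: 50.15
tool_pos: [528.1, 228.9, -0.6]
tcp_rot: [180.0, 0.1, 139.7]
ft_force: [-6.9, -1.0, 14.5]
finger_gap: -0.0
grip_force: 6.8
```

Request:
send_rows(increments=[[0,0,1,0,0,0],[0,0,1,0,0,0],[0,0,0,0,0,0]])

```text
time: 50.52
tool_pos: [528.3, 229.0, -1.0]
tcp_rot: [180.0, 0.1, 139.7]
ft_force: [-13.0, -4.2, 27.7]
finger_gap: -0.1
grip_force: 14.0
```

The lever is down hard on its stop: 28 N at tip z 35.3. I'll retreat and verify.

Request:
send_rows(increments=[[0,0,-10,0,0,0],[0,0,-40,0,0,0],[0,0,-50,0,0,0],[0,0,-40,0,0,0],[0,0,0,0,0,0]])

```text
time: 51.15
tool_pos: [530.7, 229.8, 140.7]
tcp_rot: [179.6, 0.3, 139.7]
ft_force: [0.2, 0.2, -0.1]
finger_gap: -0.2
grip_force: 0.0
```

Run:
```python
from lk import *
look(lo=(-95,-26,22),hi=(0,26,60),n=40)
S=r.snapshot("scene"); print("cover",cover(S,21,c=fw(80,0,0)[:2],yaw=139.6));
```

```text
51.15 tcp true [-106.83575379   -3.34214782  176.97708266] [179.6   0.3 139.7] [ 0.2  0.2 -0.1] -0.2
scene red 33 [-122.   -5.   31.] [-88.   9.  39.] [-105.6    1.9   34.8]
scene 220 [[-95, 0, 31, 252, 232], [-92, 9, 37, 255, 231], [-88, 5, 37, 254, 232], [-85, -1, 37, 252, 233], [-83, 8, 33, 255, 234], [-82, -4, 36, 251, 234], [-82, 7, 30, 255, 235], [-80, -17, 24, 247, 238], [-79, -20, 25, 246, 238], [-77, -11, 26, 249, 238], [-75, -9, 28, 250, 238], [-71, 9, 33, 256, 237], [-68, -3, 29, 252, 239], [-67, 23, 26, 261, 239], [-63, -1, 39, 253, 238], [-62, -10, 29, 250, 241], [-61, 5, 40, 255, 238], [-59, -19, 30, 247, 242], [-57, -8, 34, 251, 241], [-56, -5, 26, 252, 243], [-55, -5, 36, 252, 241], [-53, 3, 28, 255, 243], [-52, -2, 34, 253, 242], [-52, 3, 34, 255, 242], [-51, 0, 35, 254, 242], [-49, 6, 32, 256, 243], [-44, -18, 33, 248, 245], [-39, -19, 30, 248, 247], [-33, -19, 33, 248, 248], [-27, 20, 37, 262, 247], [-20, -18, 34, 249, 251], [-15, 2, 37, 256, 251], [-12, -19, 35, 249, 253], [-11, 9, 26, 259, 254], [-10, 6, 28, 258, 254], [-9, 12, 37, 260, 252], [-8, 12, 34, 260, 25
[... 847 characters left out ...]
, 7, 28, 226, 233], [-54, 6, 38, 225, 233], [-52, 4, 35, 224, 233], [-49, 19, 33, 228, 238], [-45, 22, 29, 228, 240], [-40, -15, 32, 215, 232], [-35, 21, 34, 225, 243], [-30, 19, 33, 223, 244], [-26, 23, 37, 223, 246], [-21, -15, 33, 210, 238], [-18, -4, 24, 213, 242], [-15, 7, 23, 216, 246], [-14, 3, 28, 214, 245], [-12, 10, 39, 215, 247], [-11, 23, 38, 219, 251], [-9, 21, 36, 218, 251], [-8, 1, 44, 211, 246], [-7, -12, 36, 207, 243], [-6, 17, 33, 216, 251], [-5, -3, 41, 209, 246], [-2, 3, 28, 211, 249]]
cover (array([384.63983, 347.2473 ], dtype=float32), np.float32(139.40678), array([139.22333, 139.41833, 139.72495, 139.26056], dtype=float32), np.float32(90.131096), np.float32(91.335205))
```

The readings check out: the lever is level with its top at z 35, the loop rods rise about 0.12 to the keeper, and the cover is seated and aligned. Handing in.

```bash
python3 -c "
from bench import r
print(r.hand_in())"
```

```text
the job is handed in; nothing more can be done
None
```

The board is clamped and the job is handed in, with no verdict returned: cover flat in the nest, wire loop hooked under the keeper's lip, lever down on its stop past dead point, and about 51 of the 72 s used.

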